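Refill the mint-tin dispenser and try it

TASK

Refill the tin dispenser so that the round tin comes out first: lay the small round tin flat into the open top of its shaft and let it drop to the bottom, then load the small square tin on top of it, squared up with the shaft. Then pull the black knob straight out to its stop, so that the round tin falls into the catch tray, and let the slide spring fully home, which leaves the square tin next in line. Leave the other things on the table where they are.

Things in the scene. Friction and masses are not known exactly. Their poses are not given: they have to be found in the camera images.
- dispenser: Grey gravity-feed dispenser, fixed, its place and yaw vary. Origin on the table under the shaft's axis, z up; its front (catch tray, knob) looks along its -x. Footprint x -140 to +125 mm, y +-50 mm; rear cover (x over 34 mm) 96 mm high. Base block with its deck 66 mm up; on it a steel slide 21 mm thick (top at 87 mm); over that an upright square aluminium shaft, open at the top.
- mouth (a point): centre of the shaft's flared open top, 140 mm above the table, axes as the dispenser's. The shaft is 60 x 60 mm inside, sides along the dispenser's x and y, walls 4 mm, straight up to 132 mm above the table, then a flared rim about 85 mm square outside, up to 141 mm
- pocket (a point): on the shaft's axis, 78 mm above the table: where the bottom tin's centre comes to rest. The slide has a bottomless pocket here (67 x 62 mm): the tin stands on the deck, 3 mm proud of the slide, the next tin on it. Pulled out, the slide carries the bottom tin off the deck's edge into the tray; the tin above waits in the shaft and drops into the pocket when the slide comes home
- tray (a point): centre of the catch tray's inner floor, 4 mm above the table and 88 mm in front (-x) of the shaft's axis, axes as the dispenser's; inside 96 mm along x (-48 to +48) and 92 mm along y, walls 26 mm high. The tray lies below the knob's tongue
- knob (a point): middle of the upright black cylindrical knob, 18 mm in diameter and 38 mm tall (87 to 125 mm above the table; this point is at 107 mm), that stands on the 22 mm wide tongue of the slide, 106 mm in front (-x) of the shaft's axis when the slide is home. It moves with the slide; axes as the dispenser's
- slide (a joint): how far the slide is pulled out along the dispenser's -x: 0 home, 0.080 m at its stop. Sprung homeward: 3 N at home, 7 N at the stop, and damped (22 N per m/s); let go, it returns by itself in about a second
- round_tin_centre (a point): centre of the small round tin lying flat: plain steel, 54 mm in diameter, 24 mm high, about 80 g; this point is 12 mm above its underside
- square_tin_centre (a point): centre of the small square tin lying flat: plain steel, 52 x 52 mm, 24 mm high, about 80 g, sides along its x and y; this point is 12 mm above its underside. It enters the shaft only when its sides are within about 10 degrees of the shaft's walls
- mug: bystander: white mug, 82 mm wide, 95 mm high, origin at its underside
- coffee_jar: bystander: glass jar with black cap, 80 mm wide, 130 mm high, origin at its underside
- big_round_tin: bystander: big steel tin, 92 mm in diameter and 75 mm high, too big for the shaft, origin at its underside
- stapler: bystander: steel stapler, 130 mm long along its x, 50 mm high, origin at its underside
- spoon: bystander: steel spoon, 150 mm long along its x
- tape_roll: bystander: brown roll of packing tape lying flat, 76 mm across, 24 mm high, with a hole, origin at its underside
Not all that is in view belongs to the job. What is shaped like the part that bears square_tin_centre but blue or green is not meant.

How it is judged (in metres and radians):
On the way, in this order (a step that is already met when the one before it is completed fails the run):
1. the round tin lies in the pocket at the bottom of the shaft, flat, slide home (horizontal distance between round_tin_centre and pocket below 0.014 m and z of round_tin_centre in the frame of pocket between -0.006 and 0.006 m and value of joint slide below 0.004 m), for 0.2 s.
2. the square tin lies on the round tin in the shaft (all of step 1 and horizontal distance between square_tin_centre and pocket below 0.014 m and z of square_tin_centre in the frame of pocket between 0.018 and 0.03 m), for 0.2 s.
3. the slide is pulled out to its stop (value of joint slide above 0.074 m), for 0.1 s.
At the end, for the whole second after the job is handed in: the slide is home (within 4 mm); the round tin lies still in the catch tray (centre within the tray's walls and less than 45 mm above its floor); the square tin lies still at the bottom of the shaft, in the slide's pocket (centre within 14 mm sideways and 6 mm in height of the pocket point) (value of joint slide below 0.004 m and x of round_tin_centre in the frame of tray between -0.05 and 0.05 m and y of round_tin_centre in the frame of tray between -0.05 and 0.05 m and z of round_tin_centre in the frame of tray below 0.045 m and linear speed of each of round_tin, square_tin below 0.03 m/s and horizontal distance between square_tin_centre and pocket below 0.014 m and z of square_tin_centre in the frame of pocket between -0.006 and 0.006 m); the robot touches nothing.
It fails at once if one of the other things (mug, coffee jar, big round tin, stapler, spoon, roll of tape) is moved by more than 40 mm (distance of any of mug, coffee_jar, big_round_tin, stapler, spoon, tape_roll from where it was at the start of the episode above 0.04 m).
It also fails if it takes over 69 s, if anything falls off the work surface, if the arm or the gripper's body presses on something with over 40 N, if the wrist force passes 120 N, or if a joint passes its speed limit or range.

ROBOT

A 6-joint arm with a two-finger parallel gripper is mounted at the origin on the work surface. World frame = base frame: x ahead of the robot, y to its left, z up, the work surface at z = 0. Lengths are in mm, angles in rad, forces in N, time in s.
With the tool pointing down it reaches from about 350 to 875 mm from the base axis. Payload 4.2 kg.
Tool frame: the origin (TCP) lies at the very end of the fingers, on their centre line; the grasp point (between the pads) lies 19 mm behind it; z points along the fingers, y is the direction in which the jaws open and shut (so a half turn about z gives the same grasp; the last joint's range is limited). The gripper opens to 85 mm and grips with 20 to 120 N. Pads are 22 mm wide; open, the fingers measure 114 mm over their backs; the gripper's body (76 mm by 85 mm) begins 54 mm behind the grasp point. The pads swing forward as they close: fully open they stand 13 mm farther back than shut.
Start: joints at [-0.952, 0.385, 0.008, 0, -1.194, -0.259], TCP at [220.069, -584.952, 231.312] pointing down, gripper open.
Joint ranges: [-3.14, 3.14], [-1.21, 2.06], [-1.07, 1.41], [-3.16, 2.05], [-2.99, -0.16], [-3.1, 3.1]. Speed limits (rad/s): [2.79, 2.79, 3.14, 3.14, 3.14, 3.14].

INTERFACE

Orientations are given as a unit quaternion [x, y, z, w].
In Python, from bench import arm gives the robot as it stands.
- The arm moves only by the tool apply_moves, never from a script. Its argument "plan" is one flat list of numbers, 5 for each row, row after row: the gripper's target within -1 to 1 (shut at 1, half-way at 0, fully open at -1), then the shift along the world's x, y, z in m, then the turn about the world's z in degrees. A call has 1 to 8 rows; each row is the pose to reach, as a shift and turn from the pose commanded when the call began; what a row does not reach only later rows make up. A row lasts 1/12 s, in which the tool goes at most 41.7 mm and 7.16 degrees, less where a joint would pass 70% of its speed; a pose out of reach is approached as far as the arm can. A call with a gripper value outside its range is refused whole. The fingers move at their own pace and stop on an object; the grip force is fixed at half the most. Time passes only in rows, so rows that repeat a pose let the fingers close. It gives the time, the measured TCP pose, the force and the opening at its end, in the units of the state.
- arm.read_state(): the state, without advancing time (a new reading comes with each control period).
- arm.get_image(name): name is "scene" or "side" or "wrist"; returns a dict with "color" (400x640x3 uint8, red, green, blue), "range_z" (400x640 float32, mm along the optical axis (not along the pixel's ray), 0 where there is no reading), "camera_matrix" (3x3 intrinsics, pixels), "k1" (the pictures are not rectified: a ray, as slopes to the right and down, at radius r is drawn at 1 + k1 r^2 times it, then the intrinsics apply), "camera_from_world" (4x4, takes a point from world to camera coordinates); the wrist camera has in their place "mount" (4x4, takes a point from camera to tool coordinates, whose origin is the TCP and whose axes are the flange's). Camera axes: x right, y down, z forward; pixel columns grow to the right and rows downward; lengths in mm; the calibration is good to about 2 mm. A picture is of the moment at which its call begins: read the wrist's pose just before it.
- arm.job_done(): hands the job in, once; it reports no verdict.
The state is a dict: "clock": time; "joints": joint angles; "joint_vel": joint speeds; "joint_efforts": joint torques, N m; "position": TCP position; "ee_rot": TCP orientation; "contact_force": force on the tool from outside, world axes, zero at the start; "wrist_torque": the same for the moment, N m; "gripper_width": finger opening in mm.
Only numpy, scipy, OpenCV 4.12 (cv2) and the standard library are available. Lean on these libraries where they do the work, as an engineer would, in place of code of your own. Each camera call takes 0.05 s, during which the arm holds its last target.

## Working session

There is one attempt and no reset: what is moved stays moved. The work goes in short steps, Python scripts to look and compute and a tool call to move; the robot and the scene stay as the last step left them, time stands still between calls to the robot, and variables do not carry over. Pictures are saved under pics/ and viewed, and the job is handed in when it is done.

Besides the shell and the picture viewer there is one more tool, called after "Emit:" as name(argument=value, ...), one argument or row to a line, values as JSON. apply_moves: Moves the arm, as the interface text tells. Its arguments: {"type":"object","properties":{"plan":{"type":"array","items":{"type":"number"}}},"required":["plan"]}

```bash
ls; mkdir -p pics; cat > h.py <<'E'
import numpy as np, cv2
from bench import arm
def save(n,img): cv2.imwrite(f'pics/{n}.png',cv2.cvtColor(img,cv2.COLOR_RGB2BGR))
def ray(d,u,v):
    K=np.array(d['camera_matrix']);s=np.array([(u-K[0,2])/K[0,0],(v-K[1,2])/K[1,1]])
    k=d['k1'];p=s.copy()
    for _ in range(20): p=s/(1+k*(p@p))
    return np.array([p[0],p[1],1.])
def w_from_c(d): return np.linalg.inv(np.array(d['camera_from_world']))
def onplane(d,u,v,z):
    T=w_from_c(d);r=T[:3,:3]@ray(d,u,v);o=T[:3,3]
    return o+r*(z-o[2])/r[2]
def proj(d,P):
    T=np.array(d['camera_from_world']);p=T[:3,:3]@np.array(P,float)+T[:3,3]
    x=p[:2]/p[2];x=x*(1+d['k1']*(x@x));K=np.array(d['camera_matrix'])
    return K[0,0]*x[0]+K[0,2],K[1,1]*x[1]+K[1,2]
def point(d,u,v):
    T=w_from_c(d);z=d['range_z'][int(v),int(u)]
    return T[:3,:3]@(ray(d,u,v)*z)+T[:3,3]
E
python3 - <<'E'
from h import *
import pickle
s=arm.read_state();print(s)
for n in('scene','side','wrist'):
    d=arm.get_image(n);pickle.dump(d,open(n+'0.pkl','wb'));save(n+'0',d['color'])
    print(n,d['camera_matrix'],d['k1'],d.get('camera_from_world',d.get('mount')))
E
```

```text
pics
{'clock': 0.0, 'joints': array([-9.52384885e-01,  3.85545553e-01,  6.62103901e-03, -5.18950782e-04,
       -1.19397951e+00, -2.58578803e-01]), 'joint_vel': array([-0.00012208, -0.00023183, -0.0003346 ,  0.00256349,  0.00118795,
       -0.00085241]), 'joint_efforts': array([ 9.32547628e-04, -3.92290986e+01,  1.88400275e+01,  4.18626487e+00,
       -4.64339013e-03,  1.79837798e-06]), 'position': array([ 219.87850168, -584.42151341,  230.22338212]), 'ee_rot': array([-1.78852953e-01,  9.83875222e-01,  1.05654106e-03, -2.29087048e-04]), 'contact_force': array([ 0.81729247, -0.04859512,  0.18659072]), 'wrist_torque': array([ 0.03198151,  0.00141355, -0.06703099]), 'gripper_width': 85.3984765842974}
scene [[463.72989263   0.         319.57492434]
 [  0.         463.72989263 202.63715047]
 [  0.           0.           1.        ]] -0.08959667330278492 [[ 4.88271478e-01  8.72671032e-01 -6.01940183e-03 -2.62898305e+02]
 [ 5.42715821e-01 -3.09044029e-01 -7.80993807e-01 -1.93248194e+02]
 [-6.83410931e-01  3.78070176e-01 -6.24509760e-01  1.59627097e+03]
 [ 0.00000000e+00  0.00000000e+00  0.0
[... 173 characters left out ...]
70365861 [[-8.10099468e-01 -5.86291967e-01 -7.62457836e-04  4.21255023e+02]
 [-3.96950946e-01  5.49436702e-01 -7.35220549e-01  3.18268645e+02]
 [ 4.31472825e-01 -5.95299118e-01 -6.77827531e-01  1.10865762e+03]
 [ 0.00000000e+00  0.00000000e+00  0.00000000e+00  1.00000000e+00]]
wrist [[307.58792468   0.         322.87729574]
 [  0.         307.58792468 199.98005062]
 [  0.           0.           1.        ]] -0.03284005557379262 [[-5.84101437e-04 -9.57069598e-01 -2.89857626e-01  7.41930975e+01]
 [ 9.99999829e-01 -5.53174978e-04 -1.88624962e-04  3.67415500e-01]
 [ 2.01852311e-05 -2.89857687e-01  9.57069758e-01 -1.41732765e+02]
 [ 0.00000000e+00  0.00000000e+00  0.00000000e+00  1.00000000e+00]]
```

View pics/scene0.png

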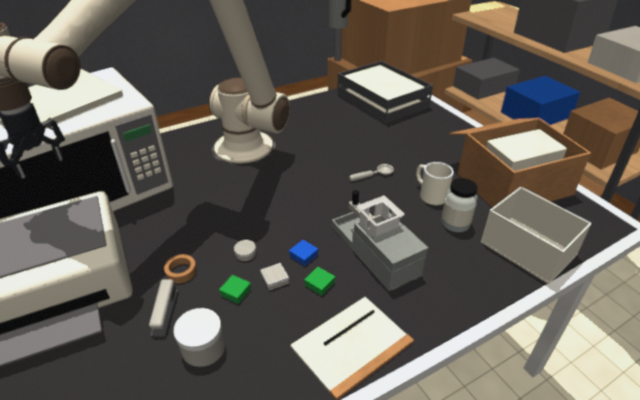

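View pics/side0.png

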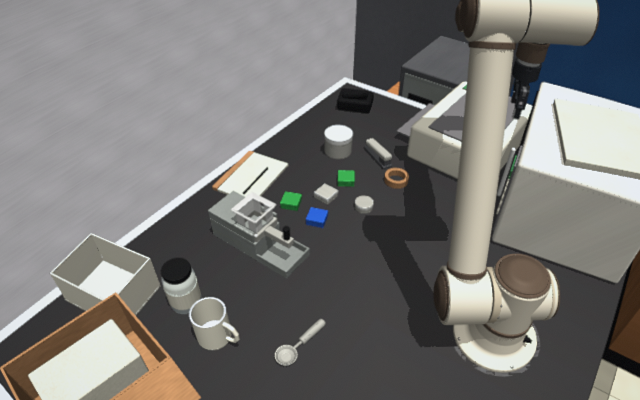

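View pics/wrist0.png

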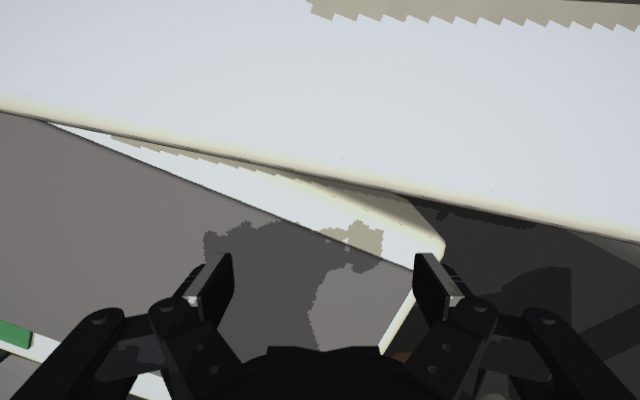

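```bash
python3 - <<'E'
from h import *
import pickle
S=pickle.load(open('scene0.pkl','rb'));D=pickle.load(open('side0.pkl','rb'))
a=cv2.resize(S['color'][170:310,220:440],None,fx=3.6,fy=3.6,interpolation=cv2.INTER_CUBIC);save('sc',a)
b=cv2.resize(D['color'][160:290,200:400],None,fx=4,fy=4,interpolation=cv2.INTER_CUBIC);save('sd',b)
for n,d,L in(('scene',S,dict(round=(245,249),sq=(274,274),blue=(304,250),mouth=(378,213))),('side',D,dict(round=(364,203),sq=(326,191),blue=(317,214),mouth=(255,208)))):
    for k,(u,v) in L.items(): print(n,k,onplane(d,u,v,24).round(1),point(d,u,v).round(1))
E
```

```text
scene round [ 496.9 -192.7   24. ] [ 500.6 -193.8   27.7]
scene sq [ 610.3 -164.5   24. ] [ 610.2 -164.5   23.9]
scene blue [573.5 -64.3  24. ] [576.2 -65.7  27. ]
scene mouth [546.  180.5  24. ] [616.3 125.   98.1]
side round [ 486.  -184.6   24. ] [ 486.1 -184.8   23.8]
side sq [ 607.3 -162.6   24. ] [ 606.7 -161.7   24.9]
side blue [570.9 -66.1  24. ] [569.6 -64.3  26.2]
side mouth [731.9  19.5  24. ] [678.1  71.1  93.6]
```

View pics/sc.png

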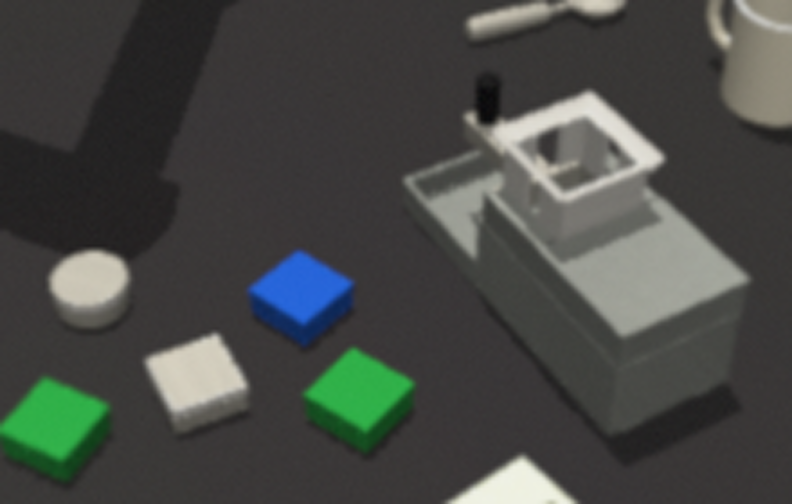

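View pics/sd.png

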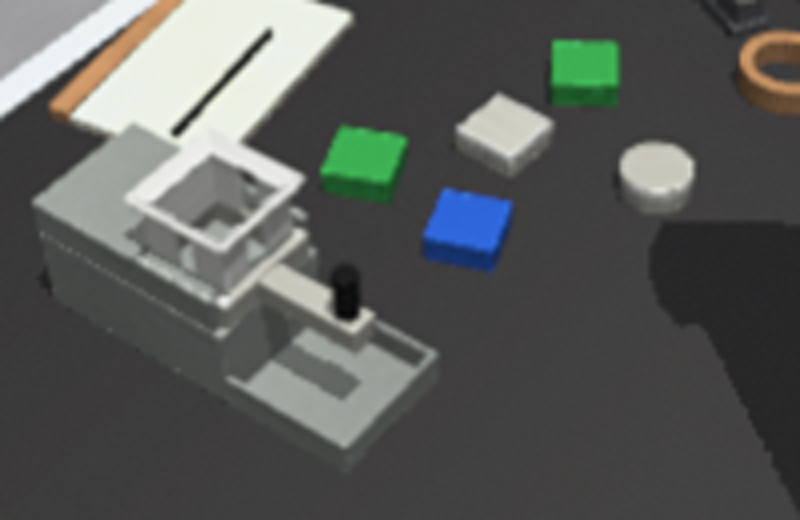

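```bash
python3 - <<'E'
from h import *
import pickle
S=pickle.load(open('scene0.pkl','rb'));D=pickle.load(open('side0.pkl','rb'))
f=lambda d,c,s,o,z:[onplane(d,x/s+o[0],y/s+o[1],z) for x,y in c]
def sh(n,P):
    P=np.array(P);print(n,P.mean(0).round(1));
    for i in range(len(P)):
        e=P[(i+1)%len(P)]-P[i];print('  ',P[i].round(1),'len',np.hypot(*e[:2]).round(1),'ang',(np.degrees(np.arctan2(e[1],e[0]))%90).round(1))
s,so=3.6,(220,170);t,to=4,(200,160)
# subtract half pixel effects ignored
sh('rim S',f(S,[(500,133),(590,93),(663,158),(565,205)],s,so,141))
sh('rim D',f(D,[(127,193),(210,133),(304,180),(218,247)],t,to,141))
sh('knob S',f(S,[(487,79)],s,so,125));sh('knob D',f(D,[(345,271)],t,to,125))
sh('tray D',f(D,[(348,455),(437,353)],t,to,30))
sh('rear S',f(S,[(747,279),(624,333)],s,so,96))
sh('sq S',f(S,[(146,360),(217,335),(248,382),(178,420)],s,so,24))
sh('sq D',f(D,[(457,130),(500,95),(553,127),(510,163)],t,to,24))
sh('rt S',f(S,[(90,272)],s,so,24));sh('rt D',f(D,[(656,167)],t,to,24))
E
```

```text
rim S [653.1 104.1 141. ]
   [615.6  65.9 141. ] len 77.8 ang 4.4
   [609.7 143.5 141. ] len 80.7 ang 0.9
   [690.3 144.8 141. ] len 82.6 ang 4.4
   [696.6  62.4 141. ] len 81.1 ang 87.5
rim D [647.2 104.9 141. ]
   [689.5 142.  141. ] len 74.8 ang 86.3
   [684.6  67.3 141. ] len 79.6 ang 1.0
   [605.1  65.9 141. ] len 78.5 ang 86.6
   [609.7 144.3 141. ] len 79.9 ang 88.4
knob S [543.9 102.4 125. ]
   [543.9 102.4 125. ] len 0.0 ang 0.0
knob D [543.1 102.4 125. ]
   [543.1 102.4 125. ] len 0.0 ang 0.0
tray D [504.4 107.5  30. ]
   [501.5 158.6  30. ] len 102.4 ang 3.3
   [507.4  56.3  30. ] len 102.4 ang 3.3
rear S [773.4 106.4  96. ]
   [773.7 155.   96. ] len 97.2 ang 89.6
   [773.   57.8  96. ] len 97.2 ang 89.6
sq S [ 610.7 -162.6   24. ]
   [ 582.6 -187.3   24. ] len 51.5 ang 87.3
   [ 585.1 -135.9   24. ] len 48.7 ang 89.2
   [ 633.8 -136.6   24. ] len 54.5 ang 7.8
   [ 641.2 -190.5   24. ] len 58.6 ang 86.9
sq D [ 603.8 -158.9   24. ]
   [ 632.  -136.3   24. ] len 52.0 ang 86.8
   [ 629.2 -188.3   24. ] len 54.2 ang 82.8
   [ 575.4 -181.5   24. ] len 51.9 ang 86.4
   [ 578.7 -129.7   24. ] len 53.8 ang 82.9
rt S [ 485.2 -187.9   24. ]
   [ 485.2 -187.9   24. ] len 0.0 ang 0.0
rt D [ 488.9 -189.2   24. ]
   [ 488.9 -189.2   24. ] len 0.0 ang 0.0
```

```bash
python3 - <<'E'
from h import *
import pickle
S=pickle.load(open('scene0.pkl','rb'));D=pickle.load(open('side0.pkl','rb'))
P=[]
for d in(S,D):
    for v in range(0,400,3):
        for u in range(0,640,3):
            if d['range_z'][v,u]>0: P.append(point(d,u,v))
P=np.array(P)
H={}
for x,y,z in P:
    if -100<x<850 and -800<y<300 and z<700:
        k=(int(x//75),int(y//75));H[k]=max(H.get(k,-1),z)
print('y\\x',[i*75 for i in range(-1,12)])
for j in range(-11,4): print(j*75,[int(H.get((i,j),-9)) for i in range(-1,12)])
E
```

```text
y\x [-75, 0, 75, 150, 225, 300, 375, 450, 525, 600, 675, 750, 825]
-825 [287, 286, 285, 138, 145, -9, 142, 136, 38, 6, 2, 3, 9]
-750 [305, 288, 289, 287, 146, 146, 147, 138, 37, 4, 4, 51, 54]
-675 [309, 307, 308, 314, 445, 146, 147, 139, 37, 5, 39, 82, 67]
-600 [308, 309, 308, 581, 585, 573, 528, 138, 37, 5, 4, 4, 43]
-525 [311, 309, 308, 349, 146, 592, 571, 138, 4, 47, 4, 6, 0]
-450 [309, 309, 288, 265, 617, 611, 565, 47, 52, 77, 80, 78, 5]
-375 [309, 307, 289, 224, 614, 613, 26, 28, 7, 79, 79, 77, 3]
-300 [282, 285, 287, 4, 593, 6, 5, 4, 29, 27, 6, 5, 4]
-225 [5, 698, 672, 3, 5, 6, 5, 28, 28, 28, 6, 15, 18]
-150 [202, 680, 699, 699, 698, 6, 5, 5, 27, 27, 28, 21, 21]
-75 [244, 243, 560, 698, 699, 6, 6, 6, 28, 27, 27, 21, 15]
0 [242, 242, 465, 478, 6, 5, 5, 30, 29, 143, 141, 99, 5]
75 [16, 219, 250, 181, 5, 4, 6, 30, 127, 143, 141, 99, 6]
150 [6, 5, 5, 4, 4, 20, 3, 27, 27, 97, 99, 99, 5]
225 [4, 6, 7, 5, 5, 22, 6, 5, 4, 6, 4, 6, 5]
```

Emit:
apply_moves(
  plan=[-0.5,0.04,0.04,0,-6,-0.5,0.08,0.08,0,-12,-0.5,0.11,0.11,0,-18,-0.5,0.14,0.14,0,-24,-0.5,0.17,0.17,0,-24.6,-0.5,0.195,0.2,0,-24.6,-0.5,0.215,0.23,0,-24.6,-0.5,0.24,0.26,0,-24.6],
)

```text
clock: 0.82
position: [447.7, -339.4, 231.1]
ee_rot: [0.035, 0.999, 0.0, -0.0]
contact_force: [0.5, -0.5, 1.1]
gripper_width: 64.0
```

Emit:
apply_moves(
  plan=[-0.5,0.02,0.03,0,0,-0.5,0.04,0.06,0,0,-0.5,0.06,0.09,0,0,-0.5,0.08,0.12,0,0,-0.5,0.09,0.135,0,0,-0.5,0.09,0.135,0,0],
)

```text
clock: 1.32
position: [538.7, -203.3, 230.8]
ee_rot: [0.033, 0.999, 0.0, 0.0]
contact_force: [-1.0, -0.6, 0.6]
gripper_width: 63.8
```

```bash
cat >> h.py <<'E'
from scipy.spatial.transform import Rotation as R
def wrist():
    s=arm.read_state();d=dict(arm.get_image('wrist'))
    T=np.eye(4);T[:3,:3]=R.from_quat(s['ee_rot']).as_matrix();T[:3,3]=s['position']
    d['camera_from_world']=np.linalg.inv(T@np.array(d['mount']));return s,d
E
python3 - <<'E'
from h import *
s,d=wrist();print(s['clock'],s['position'],s['ee_rot'],s['gripper_width'],s['joints'])
save('w1',d['color'])
import pickle;pickle.dump(d,open('w1.pkl','wb'))
E
```

```text
1.3167 [ 538.70901155 -203.28930808  230.811031  ] [3.25475578e-02 9.99470169e-01 1.96543805e-04 4.74297931e-06] 63.76454805117759 [-7.98290061e-02  3.01664633e-01 -1.16839682e-01 -4.30224429e-04
 -1.15230115e+00 -1.55589910e+00]
```

View pics/w1.png

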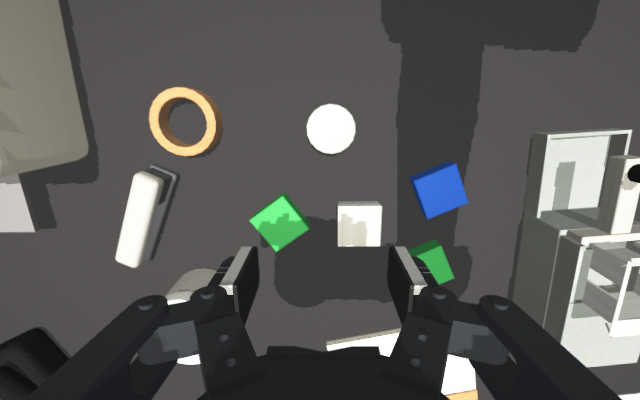

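```bash
python3 - <<'E'
from h import *
import pickle
d=pickle.load(open('w1.pkl','rb'));im=d['color']
m=((im.min(2)>95)).astype(np.uint8)
hsv=cv2.cvtColor(im,cv2.COLOR_RGB2HSV);m=((hsv[...,2]>95)&(hsv[...,1]<60)).astype(np.uint8)
m=cv2.morphologyEx(m,cv2.MORPH_CLOSE,np.ones((5,5)))
n,l,st,c=cv2.connectedComponentsWithStats(m)
for i in range(1,n):
    x,y,w,h,a=st[i]
    if 300<a<4000 and 250<c[i][0]<400 and 80<c[i][1]<260:
        cn=cv2.findContours((l==i).astype(np.uint8),0,2)[0][0][:,0].astype(float)
        Q=np.array([onplane(d,u,v,24)[:2] for u,v in cn],np.float32)
        r=cv2.minAreaRect(Q*1.);print(c[i],a,'rect',r,'circ',cv2.minEnclosingCircle(Q),point(d,*c[i]).round(1))
E
```

```text
[330.63119176 128.17802845] 2039 rect ((487.91796875, -191.17861938476562), (54.600311279296875, 54.257999420166016), 86.24544525146484) circ ((488.2002258300781, -190.8205108642578), 28.25611686706543) [ 487.6 -191.1   23.4]
[358.94417476 223.43349515] 2060 rect ((603.2462768554688, -163.08255004882812), (54.72579574584961, 58.49078369140625), 86.22607421875) circ ((603.268798828125, -162.74063110351562), 39.490562438964844) [ 603.2 -163.2   22.2]
```

```bash
python3 - <<'E'
from h import *
s=arm.read_state();print(s['clock'],s['position'],s['joint_vel'])
E
```

```text
1.3667 [ 537.59371997 -204.62392992  230.79202744] [-0.04414641 -0.01090085 -0.0145707   0.00309675 -0.00524783  0.00940866]
```

Emit:
apply_moves(
  plan=[-0.5,-0.017,0.005,-0.03,0,-0.5,-0.034,0.01,-0.065,0,-0.5,-0.0495,0.0145,-0.1,0,-0.5,-0.0495,0.0145,-0.135,0,-0.5,-0.0495,0.0145,-0.165,0,-0.5,-0.0495,0.0145,-0.165,0,-0.5,-0.0495,0.0145,-0.165,0],
)

```text
clock: 1.95
position: [486.2, -192.6, 65.6]
ee_rot: [0.035, 0.999, -0.0, -0.002]
contact_force: [0.4, 0.1, 1.3]
gripper_width: 64.2
```

```bash
python3 - <<'E'
from h import *
s,d=wrist();print(s['clock'],s['position'],s['ee_rot'],s['gripper_width'])
save('w2',d['color'])
E
```

```text
1.95 [ 486.18554932 -192.61179279   65.59544624] [ 3.51997109e-02  9.99378634e-01 -1.40625462e-04 -1.81812844e-03] 64.22054315370679
```

View pics/w2.png

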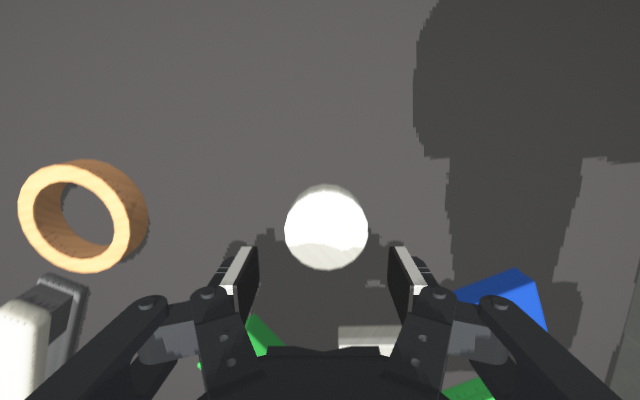

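Emit:
apply_moves(
  plan=[-0.5,0.002,0.001,-0.03,0,-0.5,0.002,0.001,-0.05,0,-0.5,0.002,0.001,-0.0565,0,-0.5,0.002,0.001,-0.0565,0,0.2,0.002,0.001,-0.0565,0,0.2,0.002,0.001,-0.0565,0,0.2,0.002,0.001,-0.0565,0,0.2,0.002,0.001,-0.0565,0],
)

```text
clock: 2.67
position: [491.2, -191.1, 12.2]
ee_rot: [0.034, 0.999, -0.0, 0.002]
contact_force: [-1.8, -0.3, 6.7]
gripper_width: 51.1
```

```bash
python3 - <<'E'
from h import *
s,d=wrist();print(s['clock'],s['position'],s['ee_rot'],s['gripper_width'])
save('w3',d['color'])
d=arm.get_image('side');save('s3',cv2.resize(d['color'][120:280,260:460],None,fx=4,fy=3.7))
E
```

```text
2.6667 [ 491.20228366 -191.1220453    12.16409595] [ 3.43986060e-02  9.99405466e-01 -3.58102618e-04  2.30682534e-03] 51.13733641236035
```

View pics/w3.png

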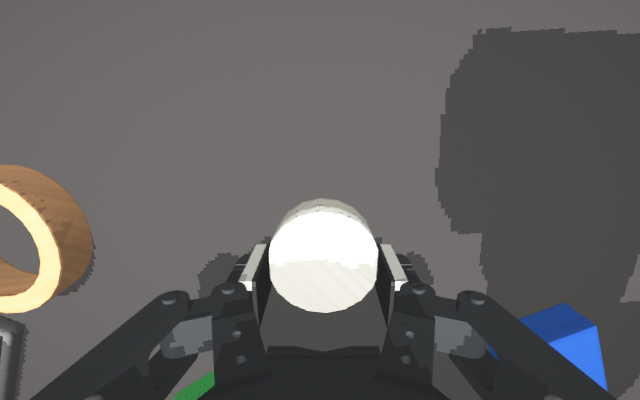

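View pics/s3.png

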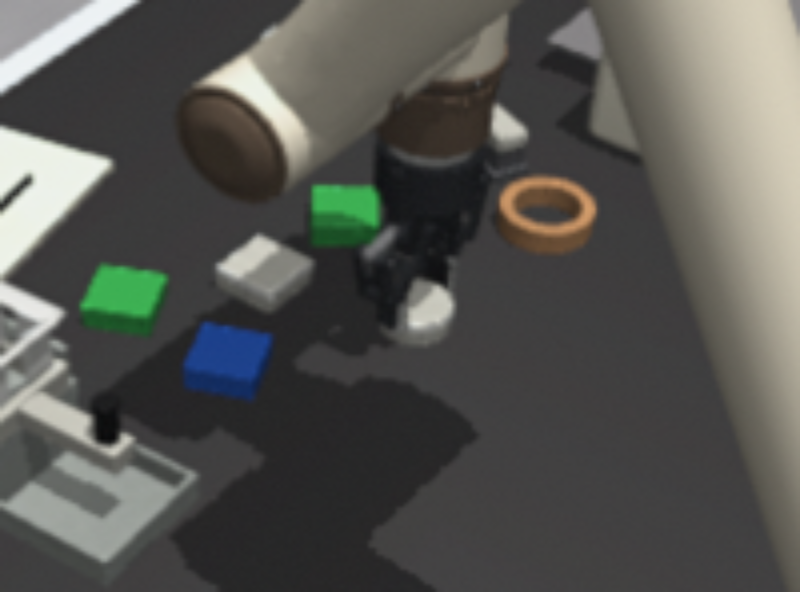

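Emit:
apply_moves(
  plan=[0.2,0,0,0.03,0,0.2,0,0,0.07,0,0.2,0,0,0.11,0,0.2,0,0,0.15,0,0.2,0.02,0.03,0.19,0,0.2,0.04,0.06,0.2,0,0.2,0.06,0.09,0.2,0,0.2,0.08,0.12,0.2,0],
)

```text
clock: 3.43
position: [571.2, -69.2, 213.5]
ee_rot: [0.035, 0.999, 0.001, 0.003]
contact_force: [0.3, -0.7, -1.3]
gripper_width: 51.4
```

```bash
python3 - <<'E'
from h import *
import pickle
s,d=wrist();print(s['clock'],s['position'],s['ee_rot'],s['gripper_width'],s['contact_force'])
save('w4',d['color']);pickle.dump(d,open('w4.pkl','wb'))
E
```

```text
3.4333 [571.18231481 -69.16045987 213.4519888 ] [3.49851247e-02 9.99381542e-01 6.57061754e-04 3.48451386e-03] 51.35981902284785 [ 0.27723517 -0.68677582 -1.32176306]
```

View pics/w4.png

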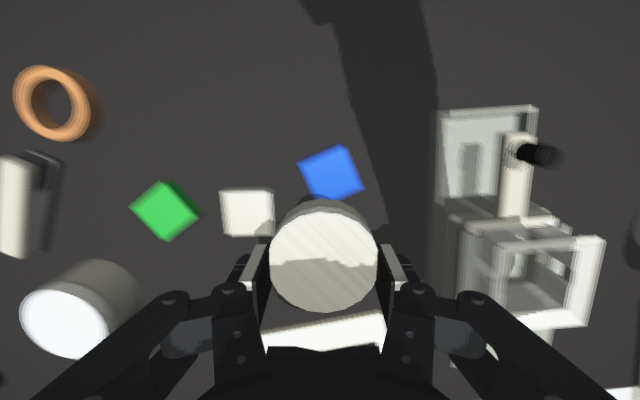

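```bash
python3 - <<'E'
from h import *
import pickle
s=arm.read_state();d=pickle.load(open('w4.pkl','rb'))
p=np.array([ -0,0,0])
for u,v in [(323,262),(323,240),(323,290),(290,262),(355,262)]: print(point(d,u,v)-s['position'], point(d,u,v))
s,d=wrist();print(s['position']);save('w5',d['color']);pickle.dump(d,open('w5.pkl','wb'))
im=d['color'][:,420:640];save('w5c',cv2.resize(im[90:350],None,fx=2.3,fy=2.3,interpolation=2))
E
```

```text
[-7.24652986 -3.78064661 12.20702323] [567.28178151 -68.7065566  224.0885856 ]
[-18.65119622  -2.97602931  12.24412003] [555.87711515 -67.90193929 224.1256824 ]
[ 8.05392007 -4.8603525  12.28693573] [582.58223144 -69.78626248 224.1684981 ]
[ -8.61121808 -19.34075366  12.68725041] [565.91709329 -84.26666364 224.56881278]
[-6.14467291 11.38529727 12.19935725] [568.38363846 -53.54061271 224.08091962]
[574.52831137 -64.92590998 211.88156237]
```

View pics/w5c.png

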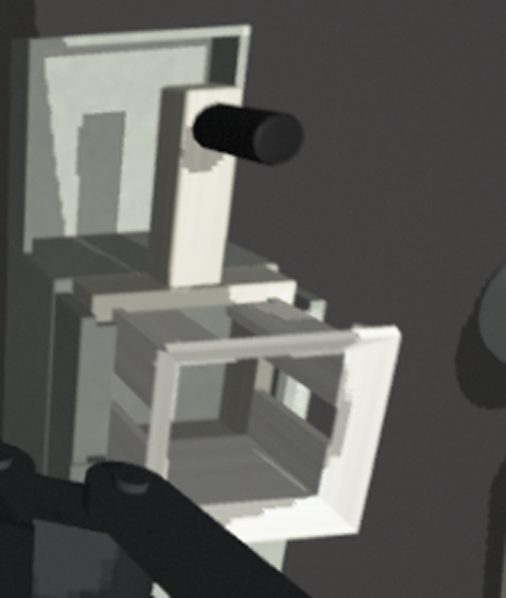

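```bash
python3 - <<'E'
from h import *
import pickle
d=pickle.load(open('w5.pkl','rb'))
for n,x,y,z in [('TL',157,350,141),('TR',401,328,141),('BR',358,534,141),('knob',279,138,125)]:
    u,v=x/2.3+420,y/2.3+90;print(n,onplane(d,u,v,z).round(1),point(d,u-1,v+2).round(1))
E
```

```text
TL [607.3  59.8 141. ] [613.9  64.6 131.3]
TR [605.4 142.9 141. ] [607.6 143.5 139.9]
BR [688.7 144.2 141. ] [819.  280.5  -1.1]
knob [541.8 102.5 125. ] [543.4 102.5 124.2]
```

Emit:
apply_moves(
  plan=[0.2,0.015,0.035,0,3,0.2,0.03,0.07,0,5,0.2,0.045,0.105,0,5,0.2,0.06,0.14,0,5,0.2,0.0785,0.168,0,5,0.2,0.0785,0.168,-0.02,5,0.2,0.0785,0.168,-0.02,5,0.2,0.0785,0.168,-0.02,5],
)

```text
clock: 4.2
position: [646.6, 96.7, 188.7]
ee_rot: [-0.009, 1.0, -0.001, -0.002]
contact_force: [-0.1, -0.3, -0.2]
gripper_width: 50.9
```

```bash
python3 - <<'E'
from h import *
import pickle
s,d=wrist();print(s['clock'],s['position'],s['ee_rot'],s['gripper_width'],s['contact_force'])
save('w6',d['color']);pickle.dump(d,open('w6.pkl','wb'))
for n in('scene','side'):
    d=arm.get_image(n);pickle.dump(d,open(n+'6.pkl','wb'))
    save(n+'6',cv2.resize(d['color'][130:290,300:460] if n=='scene' else d['color'][130:290,190:350],None,fx=3.6,fy=3.6,interpolation=2))
print(arm.read_state()['position'])
E
```

```text
4.2 [646.59315477  96.71195392 188.69104971] [-8.85259358e-03  9.99958892e-01 -6.03600039e-04 -1.86590620e-03] 50.934461830005134 [-0.07326261 -0.34087015 -0.23950714]
[647.94091739  96.15977392 191.21906127]
```

View pics/w6.png

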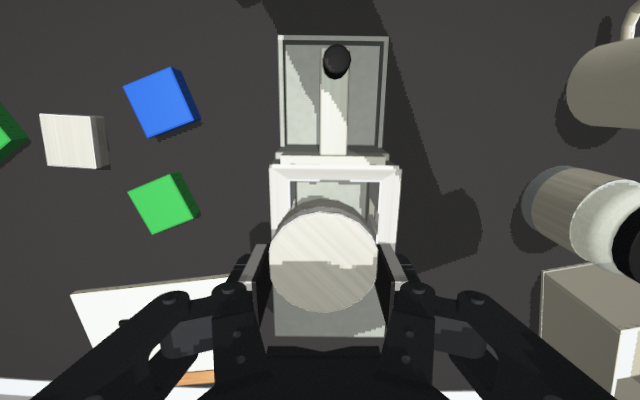

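View pics/scene6.png

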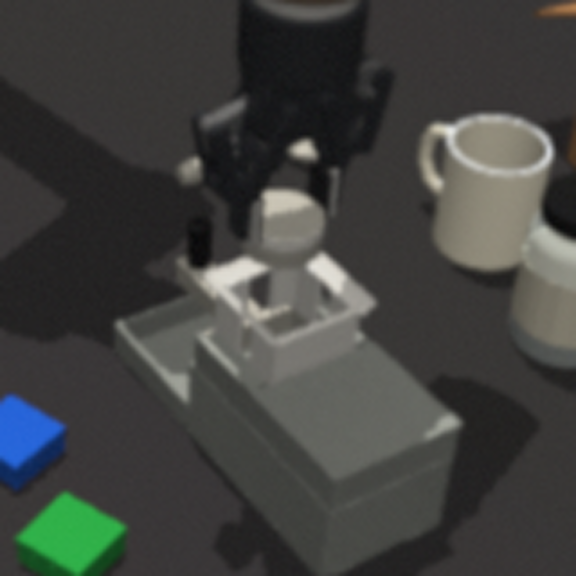

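View pics/side6.png

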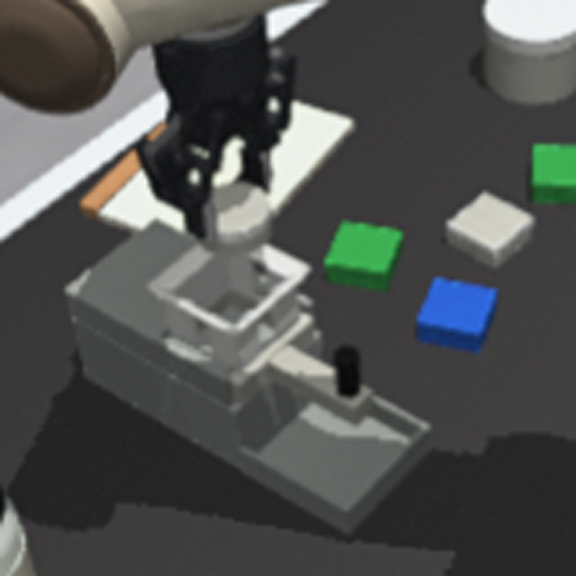

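```bash
python3 - <<'E'
from h import *
import pickle
d=pickle.load(open('w6.pkl','rb'))
c=[onplane(d,u,v,141)[:2] for u,v in [(269,166),(401,166)]];print(c,np.mean(c,0)+[42.5,.7])
print('knob',onplane(d,338,60,125))
print('tin',point(d,323,262))
print(arm.read_state()['position'])
E
```

```text
[array([607.96717065,  62.55129555]), array([606.5156729 , 144.94671195])] [649.74142178 104.44900375]
knob [543.82629059 104.41402539 125.        ]
tin [572.8384008   95.78679042 330.6996509 ]
[647.94091739  96.15977392 191.21906127]
```

Emit:
apply_moves(
  plan=[0.2,0.0055,0.008,0,0,0.2,0.0055,0.008,0,0,0.2,0.0055,0.008,-0.02,0,0.2,0.0055,0.008,-0.02,0,0.2,0.0055,0.008,-0.02,0],
)

```text
clock: 4.77
position: [652.8, 104.9, 169.0]
ee_rot: [-0.009, 1.0, -0.0, -0.001]
contact_force: [-0.1, 0.8, -0.9]
gripper_width: 51.3
```

```bash
python3 - <<'E'
from h import *
import pickle
s,d=wrist();print(s['clock'],s['position'],s['ee_rot'],s['gripper_width'],s['contact_force'])
save('w7',d['color']);pickle.dump(d,open('w7.pkl','wb'))
c=[point(d,u,v) for u,v in [(323,230),(323,250),(323,265),(323,285),(290,262),(350,262)]];print(np.round(c,1))
print(arm.read_state()['position'])
E
```

```text
4.7667 [652.75436871 104.85546247 169.04247423] [-8.72290341e-03  9.99961103e-01 -4.46903875e-04 -1.22633624e-03] 51.314935168371655 [-0.13831558  0.79914111 -0.90927858]
[[632.4 104.8 180.1]
 [642.9 104.9 179.3]
 [650.6 105.1 179.6]
 [661.1 105.2 180.2]
 [649.   89.4 180.1]
 [648.8 117.9 179.6]]
[653.48347019 104.99916413 170.07377599]
```

View pics/w7.png

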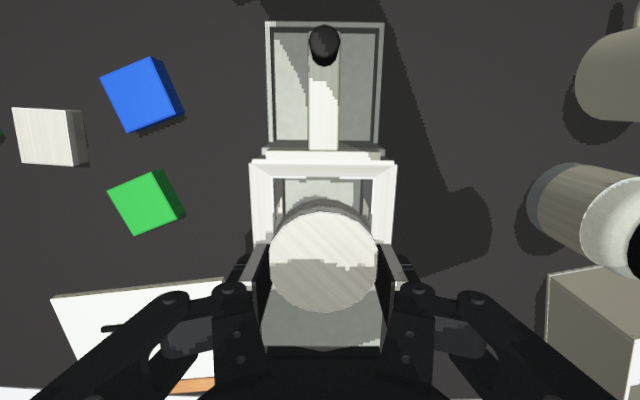

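Emit:
apply_moves(
  plan=[0.2,0,0,-0.012,0,0.2,0,0,-0.024,0,0.2,0,0,-0.024,0,0.2,0,0,-0.024,0],
)

```text
clock: 5.15
position: [653.0, 105.0, 145.2]
ee_rot: [-0.009, 1.0, -0.0, -0.001]
contact_force: [-0.3, 0.5, -1.1]
gripper_width: 51.2
```

```bash
python3 - <<'E'
from h import *
s,d=wrist();print(s['clock'],s['position'],s['contact_force']);save('w8',d['color'])
print(point(d,323,265),point(d,323,290))
E
```

```text
5.15 [653.00233826 104.99357316 145.22168417] [-0.32715909  0.4591917  -1.06993715]
[650.39429654 105.19664848 156.60132482] [664.71365415 105.44367549 155.55172572]
```

View pics/w8.png

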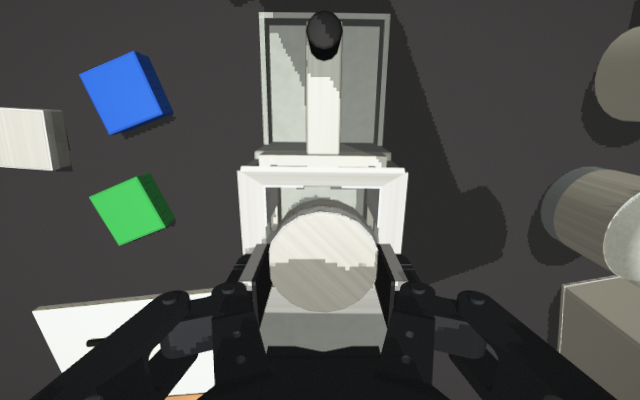

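Emit:
apply_moves(
  plan=[-0.6,0,0,0,0,-0.6,0,0,0,0,-0.6,0,0,0,0,-0.6,0,0,0.03,0,-0.6,0,0,0.06,0,-0.6,0,0,0.06,0],
)

```text
clock: 5.7
position: [657.0, 105.7, 213.7]
ee_rot: [-0.01, 1.0, 0.001, 0.007]
contact_force: [0.5, 0.3, 1.7]
gripper_width: 68.4
```

```bash
python3 - <<'E'
from h import *
s,d=wrist();print(s['clock'],s['position'],s['contact_force'],s['gripper_width']);save('w9',d['color'])
for n in('scene','side'):
    d=arm.get_image(n)
    save(n+'9',cv2.resize(d['color'][150:270,320:440] if n=='scene' else d['color'][150:270,200:320],None,fx=4.5,fy=4.5,interpolation=2))
E
```

```text
5.7 [657.04920028 105.7248725  213.66562597] [0.4718869  0.30746432 1.73561271] 68.43407064021908
```

View pics/w9.png

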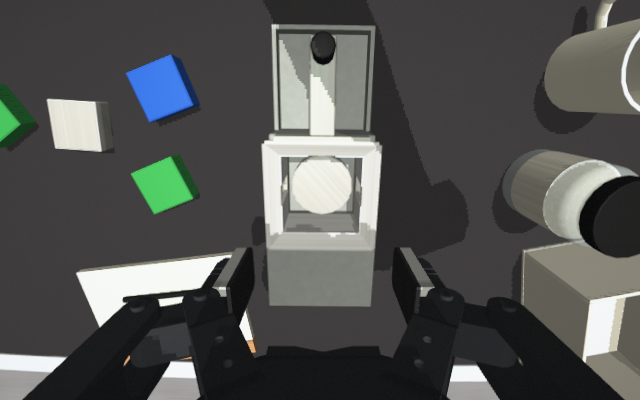

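View pics/side9.png

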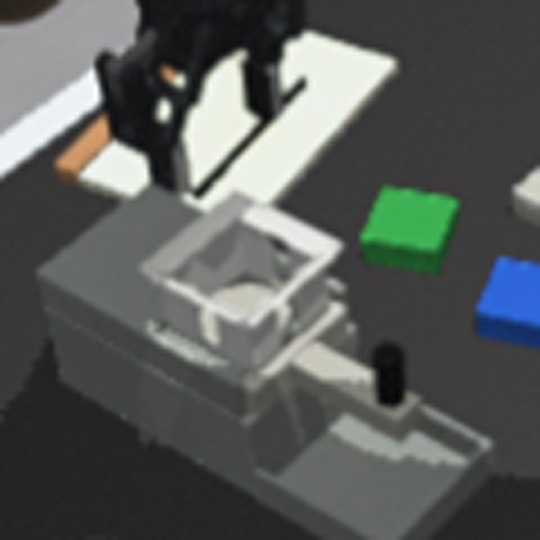

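View pics/scene9.png

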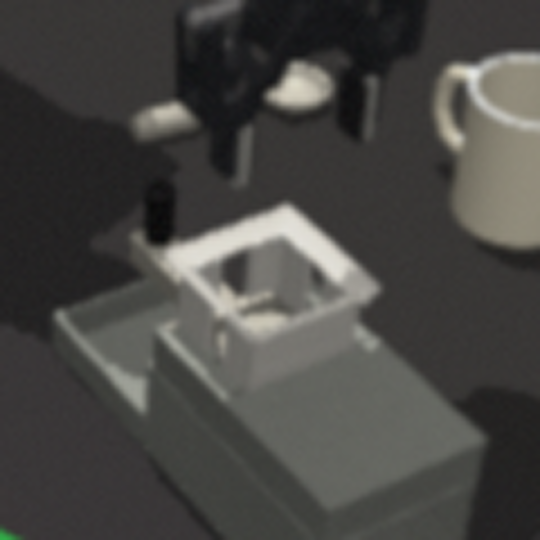

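```bash
python3 - <<'E'
from h import *
s,d=wrist();print(s['position'],s['gripper_width'])
save('w10',d['color'])
for u,v in [(322,184),(305,184),(340,184),(322,170),(322,200)]: print(point(d,u,v).round(1))
hsv=cv2.cvtColor(d['color'],cv2.COLOR_RGB2HSV);m=((hsv[...,2]>95)&(hsv[...,1]<60)).astype(np.uint8)
n,l,st,c=cv2.connectedComponentsWithStats(m)
for i in range(1,n):
    if 300<st[i][4]<8000 and c[i][0]<150: 
        print(c[i],st[i]);cn=cv2.findContours((l==i).astype(np.uint8),0,2)[0][0][:,0]
        print(cv2.approxPolyDP(cn,5,True)[:,0])
E
```

```text
[653.33933184 105.36112485 206.41646396] 68.6455662910366
[643.  104.7  89.8]
[643.4  90.   89.1]
[643.  120.3  88.8]
[630.8 104.5  89.1]
[657.9 105.   88.4]
[ 71.48502758 130.85145784] [  43  105   56   54 2538]
[[ 43 105]
 [ 52 155]
 [ 98 158]
 [ 97 108]]
[137.05314746 287.79873666] [  73  261  146   71 4591]
[[218 261]
 [ 78 277]
 [ 73 283]
 [ 95 331]
 [136 298]
 [182 298]
 [202 285]]
[ 20.99865591 378.60954301] [   0  362   58   38 1488]
[[  0 399]
 [ 21 399]
 [ 57 365]
 [  0 362]]
```

Emit:
apply_moves(
  plan=[-0.5,-0.007,-0.04,0,-2,-0.5,-0.014,-0.08,0,-4,-0.5,-0.021,-0.12,0,-5,-0.5,-0.028,-0.16,0,-5,-0.5,-0.035,-0.2,0,-5,-0.5,-0.042,-0.235,-0.02,-5,-0.5,-0.05,-0.267,-0.05,-5,-0.5,-0.05,-0.267,-0.08,-5],
)

```text
clock: 6.57
position: [602.0, -166.3, 125.4]
ee_rot: [0.037, 0.999, -0.0, 0.001]
contact_force: [0.1, 0.1, -0.8]
gripper_width: 64.0
```

Emit:
apply_moves(
  plan=[-0.5,0,0,0,0,-0.5,0,0,0,0],
)

```text
clock: 6.73
position: [601.8, -162.2, 123.6]
ee_rot: [0.035, 0.999, -0.0, -0.003]
contact_force: [0.2, -0.5, 0.1]
gripper_width: 63.9
```

```bash
python3 - <<'E'
from h import *
import pickle
s,d=wrist();print(s['clock'],s['position'],s['ee_rot'],s['gripper_width'],s['contact_force'])
save('w11',d['color']);pickle.dump(d,open('w11.pkl','wb'))
E
```

```text
6.7333 [ 601.83508216 -162.16016817  123.588238  ] [ 3.50923177e-02  9.99379719e-01 -2.03011264e-04 -2.94375062e-03] 63.90223666867846 [ 0.17126134 -0.4933736   0.07095239]
```

View pics/w11.png

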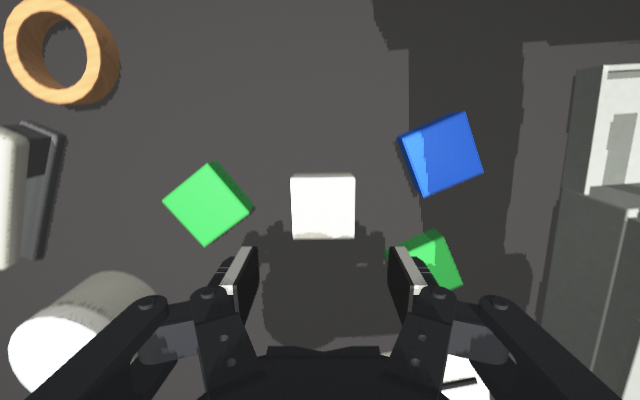

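```bash
python3 - <<'E'
from h import *
import pickle
d=pickle.load(open('w11.pkl','rb'));hsv=cv2.cvtColor(d['color'],cv2.COLOR_RGB2HSV)
for nm,m in(('sq',(hsv[...,2]>140)&(hsv[...,1]<60)),('green',(hsv[...,0]>45)&(hsv[...,0]<75)&(hsv[...,1]>120)),('blue',(hsv[...,0]>100)&(hsv[...,1]>150))):
    n,l,st,c=cv2.connectedComponentsWithStats(m.astype(np.uint8))
    for i in range(1,n):
        if st[i][4]>800 and (nm!='sq' or 300<c[i][0]<350):
            cn=cv2.findContours((l==i).astype(np.uint8),0,2)[0][0][:,0]
            Q=np.array([onplane(d,u,v,24)[:2] for u,v in cn],np.float32)
            print(nm,c[i],cv2.minAreaRect(Q),Q.min(0),Q.max(0),point(d,*c[i]).round(1))
E
```

```text
sq [322.68332109 206.21307862] ((606.2111206054688, -162.61886596679688), (52.96177673339844, 55.48193359375), 86.40401458740234) [ 577.9331  -190.29028] [ 635.2937  -134.94116] [ 605.4 -162.5   23.8]
green [208.20682402 202.98223884] ((596.9574584960938, -256.7229919433594), (52.890380859375, 59.362972259521484), 32.83901596069336) [ 562.4796  -294.94388] [ 634.12524 -220.48177] [ 596.2 -257.    23. ]
green [435.26415094 257.70976693] ((660.5167846679688, -64.94000244140625), (70.37005615234375, 32.61128234863281), 41.291969299316406) [ 632.1382 -100.4098] [692.0391   -42.501366] [659.4 -67.8  24.1]
blue [440.4179573  153.45458351] ((569.5147705078125, -66.68148803710938), (55.41828155517578, 55.182861328125), 20.165790557861328) [ 537.05774 -101.03974] [603.3496   -31.647556] [568.7 -66.1  22.2]
```

Emit:
apply_moves(
  plan=[-0.5,0.0055,-0.0005,-0.035,0,-0.5,0.0055,-0.0005,-0.07,0,-0.5,0.0055,-0.0005,-0.095,0,-0.5,0.0055,-0.0005,-0.112,0,-0.5,0.0055,-0.0005,-0.112,0,-0.5,0.0055,-0.0005,-0.112,0],
)

```text
clock: 7.28
position: [610.5, -161.3, 15.1]
ee_rot: [0.034, 0.999, -0.0, 0.001]
contact_force: [0.0, 0.4, -0.7]
gripper_width: 64.2
```

Emit:
apply_moves(
  plan=[0.2,0,0,0,0,0.2,0,0,0,0,0.2,0,0,0,0,0.2,0,0,0,0,0.2,0,0,0,0],
)

```text
clock: 7.7
position: [611.5, -161.9, 17.2]
ee_rot: [0.034, 0.999, -0.0, 0.003]
contact_force: [-0.5, 2.8, 7.0]
gripper_width: 49.0
```

```bash
python3 - <<'E'
from h import *
import pickle
s,d=wrist();print(s['clock'],s['position'],s['ee_rot'],s['gripper_width'],s['contact_force'])
save('w12',d['color'])
print([point(d,323,v).round(1) for v in (225,240,260,280,300)])
E
```

```text
7.7 [ 611.45196674 -161.93042246   17.22642264] [ 3.41473572e-02  9.99411340e-01 -9.14448673e-05  3.30504708e-03] 49.04647760163321 [-0.47829299  2.81451427  6.95830421]
[array([ 590.6, -160.3,   23.2]), array([ 598.2, -160.8,   23.5]), array([ 608.8, -161.6,   23.5]), array([ 620.9, -162.4,   22. ]), array([ 631.8, -163.1,   23.4])]
```

View pics/w12.png

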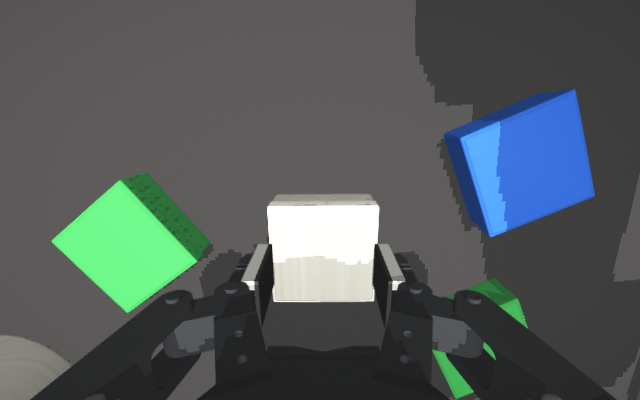

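Emit:
apply_moves(
  plan=[-0.5,-0.001,0,0,0,-0.5,-0.001,0,-0.004,0,-0.5,-0.001,0,-0.004,0,0.2,-0.001,0,-0.004,0,0.2,-0.001,0,-0.004,0,0.2,-0.001,0,-0.004,0,0.2,-0.001,0,-0.004,0,0.2,-0.001,0,-0.004,0],
)

```text
clock: 8.42
position: [608.0, -162.4, 9.9]
ee_rot: [0.035, 0.999, -0.0, 0.0]
contact_force: [0.7, -0.1, 2.1]
gripper_width: 50.4
```

Emit:
apply_moves(
  plan=[0.2,0,0,0.02,0,0.2,0,0,0.05,0,0.2,0,0,0.08,0,0.2,0,0,0.08,0,0.2,0,0,0.08,0],
)

```text
clock: 8.83
position: [608.8, -162.2, 91.5]
ee_rot: [0.035, 0.999, 0.0, 0.002]
contact_force: [0.3, -0.0, -1.3]
gripper_width: 50.3
```

```bash
python3 - <<'E'
from h import *
import pickle
s,d=wrist();print(s['clock'],s['position'],s['ee_rot'],s['gripper_width'],s['contact_force'])
save('w13',d['color'])
print(np.round([point(d,323,v)-s['position'] for v in (225,240,260,280,295)]+[point(d,u,260)-s['position'] for u in (285,360)],1))
E
```

```text
8.8333 [ 608.81814945 -162.23583946   91.50495229] [3.48711143e-02 9.99389992e-01 1.57938057e-04 1.90389958e-03] 50.3303317255301 [ 0.30663253 -0.02672153 -1.3077737 ]
[[-23.9   1.9  13.7]
 [-16.3   1.3  13. ]
 [ -6.4   0.6  13.5]
 [  4.   -0.1  13.7]
 [ 12.2  -0.7  13.7]
 [ -7.3 -17.1  12.8]
 [ -4.9  17.8  12.9]]
```

View pics/w13.png

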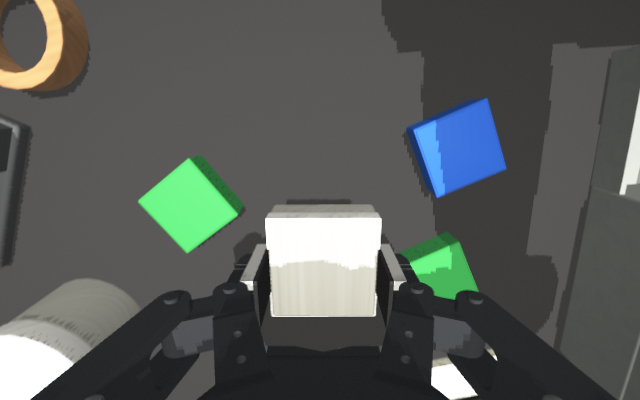

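Emit:
apply_moves(
  plan=[0.2,0,0,0.04,0,0.2,0,0.01,0.08,1,0.2,0.005,0.035,0.105,2,0.2,0.01,0.07,0.11,3,0.2,0.015,0.105,0.11,4,0.2,0.02,0.14,0.11,5,0.2,0.025,0.175,0.11,5,0.2,0.03,0.21,0.11,5],
)

```text
clock: 9.55
position: [636.8, 49.2, 197.5]
ee_rot: [-0.009, 1.0, -0.0, -0.002]
contact_force: [0.1, -0.3, -1.1]
gripper_width: 50.7
```

Emit:
apply_moves(
  plan=[0.2,0.006,0.03,0,0,0.2,0.0125,0.057,0,0,0.2,0.0125,0.057,0,0,0.2,0.0125,0.057,-0.02,0,0.2,0.0125,0.057,-0.03,0,0.2,0.0125,0.057,-0.03,0,0.2,0.0125,0.057,-0.03,0],
)

```text
clock: 10.13
position: [649.5, 103.8, 167.9]
ee_rot: [-0.009, 1.0, -0.001, -0.002]
contact_force: [0.1, 0.5, 0.0]
gripper_width: 50.4
```

```bash
python3 - <<'E'
from h import *
import pickle
s,d=wrist();print(s['clock'],s['position'],s['ee_rot'],s['gripper_width'],s['contact_force'])
save('w14',d['color']);pickle.dump(d,open('w14.pkl','wb'))
print(arm.read_state()['position'])
E
```

```text
10.1333 [649.48536466 103.81499218 167.8613101 ] [-8.55317840e-03  9.99961089e-01 -8.47307858e-04 -1.98622260e-03] 50.38560021348616 [0.09386968 0.48804092 0.03653242]
[650.28313405 103.98164811 169.2241462 ]
```

View pics/w14.png

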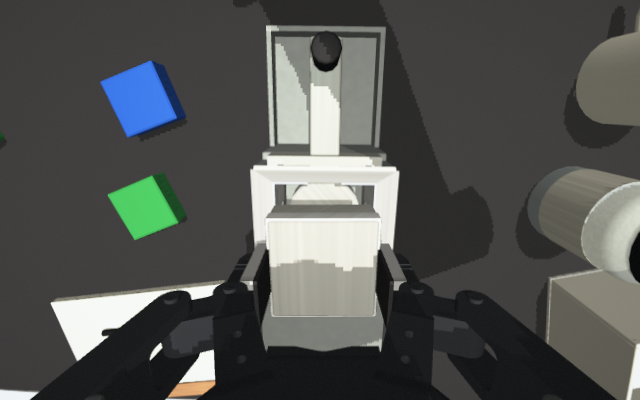

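Emit:
apply_moves(
  plan=[0.2,0.0022,0.0007,0,0,0.2,0.0022,0.0007,-0.012,0,0.2,0.0022,0.0007,-0.02,0,0.2,0.0022,0.0007,-0.0275,0,0.2,0.0022,0.0007,-0.0275,0,0.2,0.0022,0.0007,-0.0275,0],
)

```text
clock: 10.68
position: [652.4, 105.2, 141.9]
ee_rot: [-0.009, 1.0, -0.0, -0.0]
contact_force: [0.5, 0.1, -0.7]
gripper_width: 50.4
```

```bash
python3 - <<'E'
from h import *
s,d=wrist();print(s['clock'],s['position'],s['contact_force'],s['wrist_torque'],s['ee_rot']);save('w15',d['color'])
print(point(d,323,260),point(d,323,290))
d=arm.get_image('side');save('side15',cv2.resize(d['color'][150:270,200:320],None,fx=4.5,fy=4.5,interpolation=2))
E
```

```text
10.6833 [652.43296357 105.21440534 141.93289229] [ 0.45940229  0.09076775 -0.65574703] [ 0.03117878 -0.01577293  0.02241099] [-8.84302266e-03  9.99960762e-01 -2.77489526e-04 -4.45574159e-04]
[646.72294417 105.36097369 154.17516138] [662.37641499 105.63067223 154.96613826]
```

View pics/w15.png

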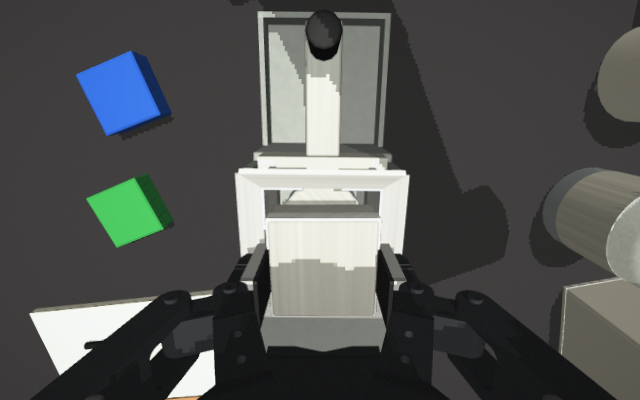

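View pics/side15.png

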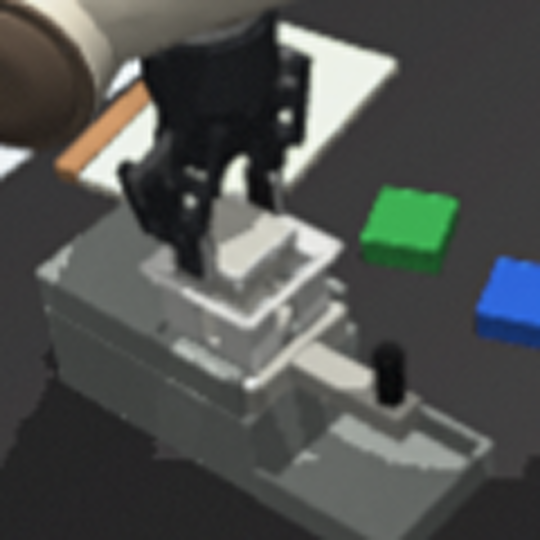

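Emit:
apply_moves(
  plan=[-0.6,0,0,0.001,0,-0.6,0,0,0.001,0,-0.6,0,0,0.001,0,-0.6,0,0,0.03,0,-0.6,0,0,0.06,0,-0.6,0,0,0.06,0,-0.6,0,0,0.06,0],
)

```text
clock: 11.37
position: [653.8, 105.9, 205.4]
ee_rot: [-0.009, 1.0, 0.001, 0.003]
contact_force: [-1.4, 0.2, -0.6]
gripper_width: 68.3
```

```bash
python3 - <<'E'
from h import *
s,d=wrist();print(s['clock'],s['position'],s['contact_force'],s['gripper_width']);save('w16',d['color'])
for u,v in [(322,180),(305,180),(340,180),(322,165),(322,200)]: print(point(d,u,v).round(1))
d=arm.get_image('side');save('side16',cv2.resize(d['color'][150:270,200:320],None,fx=4.5,fy=4.5,interpolation=2))
E
```

```text
11.3667 [653.84716136 105.88371264 205.3594183 ] [-1.36395892  0.16436437 -0.56832489] 68.28929755980877
[634.6 105.2 113.2]
[634.7  92.  113.8]
[634.3 119.2 113.5]
[622.9 105.  112.8]
[651.4 105.5 111.8]
```

View pics/w16.png

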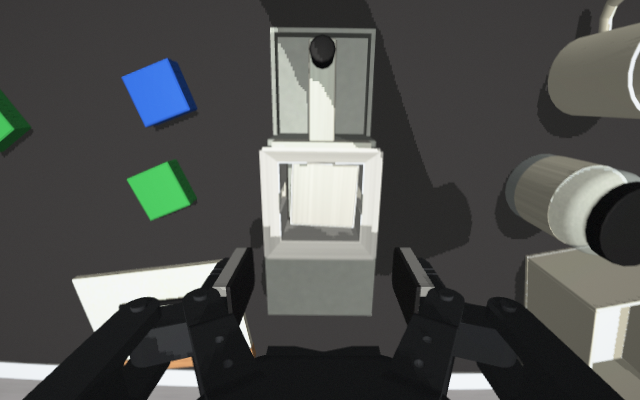

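View pics/side16.png

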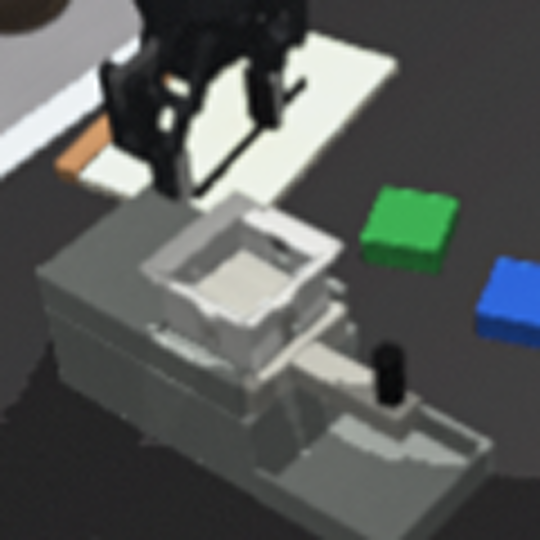

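Emit:
apply_moves(
  plan=[-0.1,-0.035,-0.001,-0.005,0,-0.1,-0.07,-0.002,-0.015,0,-0.1,-0.11,-0.0025,-0.03,0,-0.1,-0.11,-0.0025,-0.04,0,-0.1,-0.11,-0.0025,-0.04,0,-0.1,-0.11,-0.0025,-0.04,0],
)

```text
clock: 11.97
position: [542.7, 102.9, 161.9]
ee_rot: [-0.009, 1.0, -0.0, -0.0]
contact_force: [-0.0, 0.4, 0.9]
gripper_width: 47.3
```

```bash
python3 - <<'E'
from h import *
s,d=wrist();print(s['clock'],s['position'],s['contact_force'],s['gripper_width']);save('w17',d['color'])
print(arm.read_state()['position'])
for n in('scene','side'):
    d=arm.get_image(n)
    save(n+'17',cv2.resize(d['color'][130:270,300:440] if n=='scene' else d['color'][150:290,200:340],None,fx=4,fy=4,interpolation=2))
E
```

```text
11.9667 [542.65945685 102.87449314 161.90977217] [-0.02947552  0.36888645  0.87190371] 47.30155241043778
[543.85947302 103.25756149 162.64697591]
```

View pics/w17.png

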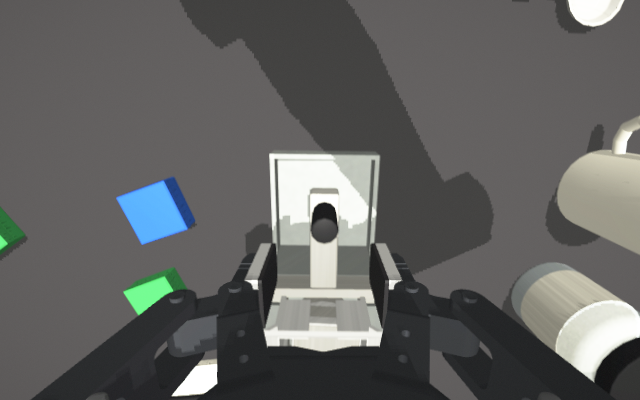

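View pics/side17.png

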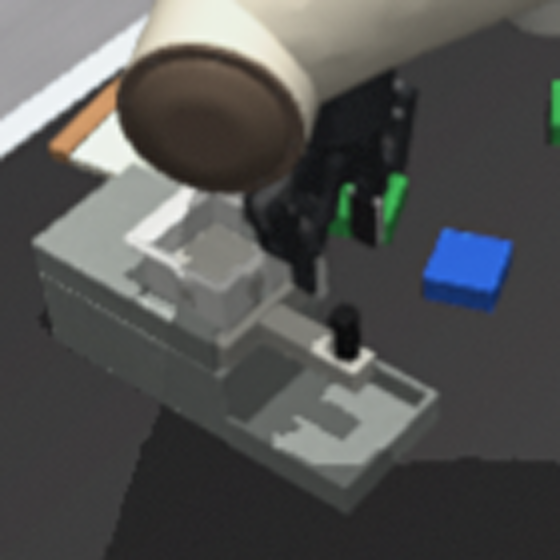

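Emit:
apply_moves(
  plan=[-0.1,0,0,-0.03,0,-0.1,0,0,-0.055,0,-0.1,0,0,-0.0645,0,-0.1,0,0,-0.0645,0,-0.1,0,0,-0.0645,0],
)

```text
clock: 12.53
position: [543.7, 103.1, 98.2]
ee_rot: [-0.009, 1.0, -0.0, 0.0]
contact_force: [-0.5, 0.4, 0.3]
gripper_width: 46.5
```

Emit:
apply_moves(
  plan=[1,0,0,0,0,1,0,0,0,0,1,0,0,0,0,1,0,0,0,0,1,0,0,0,0,1,0,0,0,0],
)

```text
clock: 13.03
position: [543.7, 103.5, 99.5]
ee_rot: [-0.009, 1.0, 0.001, 0.002]
contact_force: [-1.3, 1.5, 5.4]
gripper_width: 16.0
```

```bash
python3 - <<'E'
from h import *
s,d=wrist();print(s['clock'],s['position'],s['contact_force'],s['gripper_width']);save('w18',d['color'])
E
```

```text
13.0333 [543.68208428 103.48705268  99.51684502] [-1.32060787  1.50641322  5.39411142] 15.972084246091773
```

View pics/w18.png

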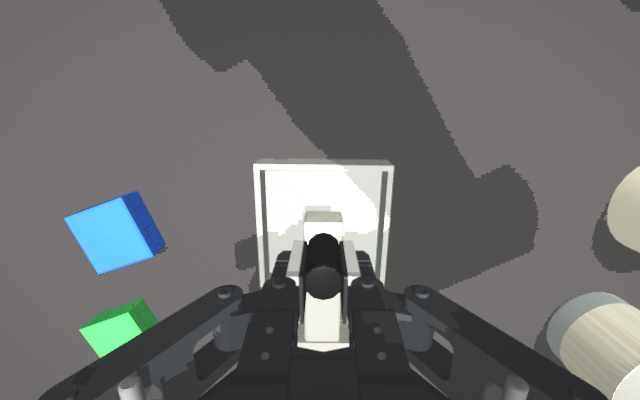

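Knob gripped (323,270). Pull slowly along the dispenser's −x.

Emit:
apply_moves(
  plan=[1,-0.01,-0.0002,0,0,1,-0.02,-0.0004,0,0,1,-0.03,-0.0005,0,0,1,-0.04,-0.0007,0,0,1,-0.05,-0.0009,0,0,1,-0.06,-0.001,0,0,1,-0.07,-0.0012,0,0,1,-0.078,-0.0014,0,0],
)

```text
clock: 13.75
position: [468.9, 103.1, 99.5]
ee_rot: [-0.01, 1.0, 0.002, 0.006]
contact_force: [11.1, -0.9, -3.4]
gripper_width: 16.0
```

Emit:
apply_moves(
  plan=[1,-0.003,0,0,0,1,-0.003,0,0,0,1,-0.003,0,0,0],
)

```text
clock: 14.0
position: [465.1, 103.1, 99.5]
ee_rot: [-0.01, 1.0, 0.002, 0.004]
contact_force: [6.3, -0.3, 0.0]
gripper_width: 16.2
```

```bash
python3 - <<'E'
from h import *
s,d=wrist();print(s['clock'],s['position'],s['contact_force'],s['gripper_width']);save('w19',d['color'])
for n in('scene','side'):
    d=arm.get_image(n)
    save(n+'19',cv2.resize(d['color'][130:270,300:440] if n=='scene' else d['color'][150:290,200:340],None,fx=4,fy=4,interpolation=2))
E
```

```text
14.0 [465.12929992 103.05379914  99.51395407] [ 6.294906   -0.26002225  0.04832439] 16.247532951490214
```

View pics/w19.png

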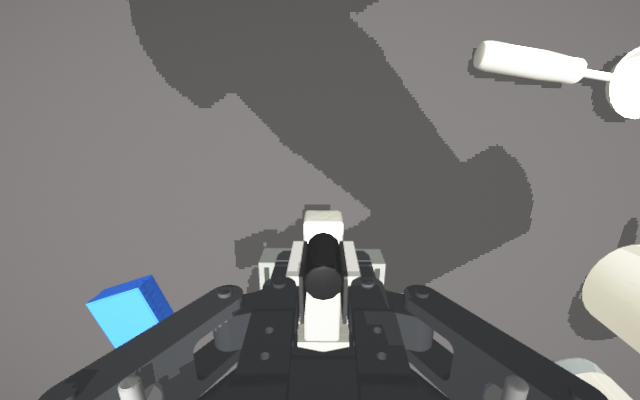

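View pics/side19.png

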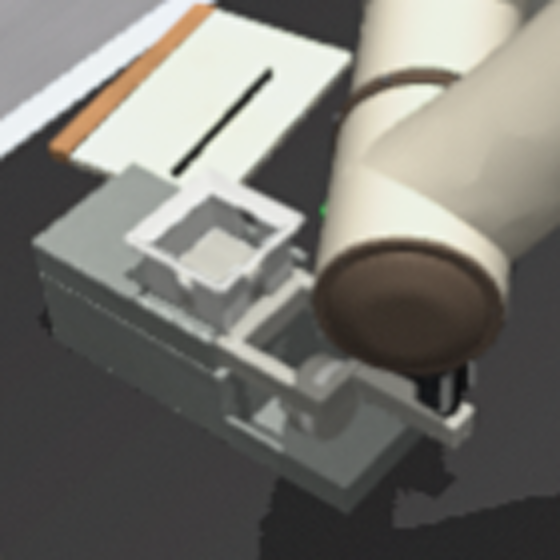

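View pics/scene19.png

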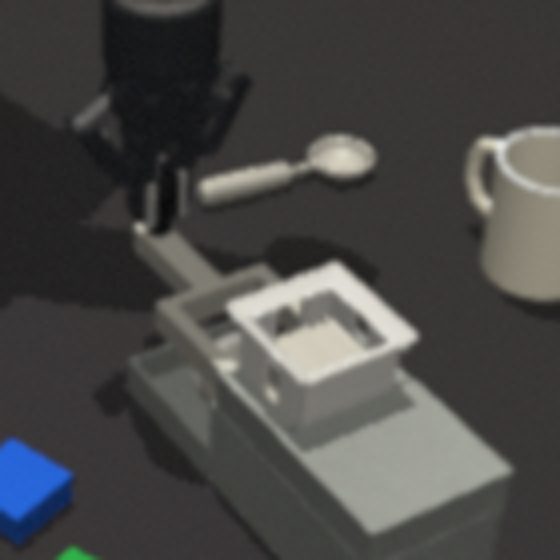

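Emit:
apply_moves(
  plan=[1,-0.004,0,0,0,1,-0.004,0,0,0,1,-0.004,0,0,0,1,-0.004,0,0,0],
)

```text
clock: 14.48
position: [463.6, 103.1, 99.5]
ee_rot: [-0.01, 1.0, 0.002, 0.007]
contact_force: [14.1, -4.1, -5.7]
gripper_width: 15.7
```

```bash
python3 - <<'E'
from h import *
s=arm.read_state();print(s['clock'],s['position'],s['contact_force'],s['gripper_width'])
for n in('scene','side'):
    d=arm.get_image(n)
    save(n+'20',cv2.resize(d['color'][130:270,300:440] if n=='scene' else d['color'][170:280,200:330],None,fx=5,fy=5,interpolation=2))
E
```

```text
14.4833 [463.58837251 103.14573766  99.54938187] [14.12066764 -4.09986673 -5.68968984] 15.740428055124621
```

View pics/side20.png

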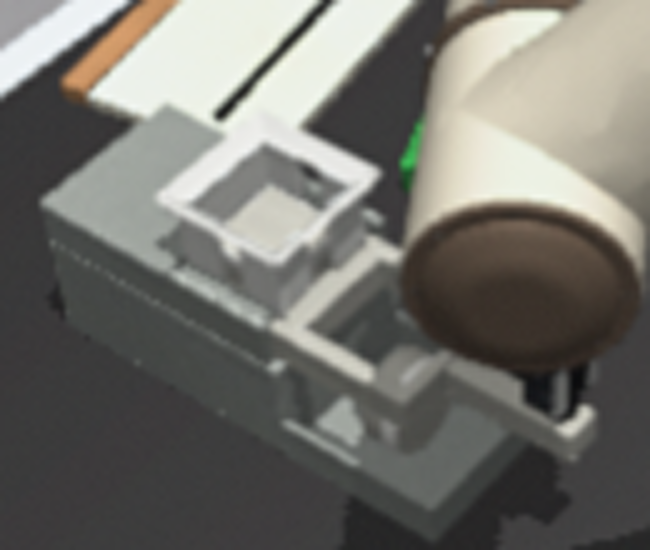

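Emit:
apply_moves(
  plan=[-0.5,0,0,0,0,-0.5,0,0,0,0,-0.5,0,0,0,0,-0.5,0,0,0,0,-0.5,0,0,0,0,-0.5,0,0,0,0,-0.5,0,0,0,0,-0.5,0,0,0,0],
)

```text
clock: 15.25
position: [457.5, 101.6, 97.8]
ee_rot: [-0.009, 1.0, -0.0, -0.0]
contact_force: [0.2, -0.0, 1.1]
gripper_width: 64.0
```

Emit:
apply_moves(
  plan=[-0.5,0,0,0,0,-0.5,0,0,0,0,-0.5,0,0,0,0,-0.5,0,0,0,0,-0.5,0,0,0.03,0,-0.5,0,0,0.06,0,-0.5,0,0,0.1,0,-0.5,0,0,0.13,0],
)

```text
clock: 15.92
position: [458.0, 101.5, 230.6]
ee_rot: [-0.009, 1.0, 0.0, 0.001]
contact_force: [1.1, 0.1, 0.9]
gripper_width: 63.8
```

Emit:
apply_moves(
  plan=[-0.5,-0.02,-0.02,0.04,0,-0.5,-0.03,-0.04,0.08,0,-0.5,-0.03,-0.04,0.1,0,-0.5,-0.03,-0.04,0.1,0],
)

```text
clock: 16.25
position: [429.6, 61.1, 335.0]
ee_rot: [-0.009, 1.0, 0.002, 0.007]
contact_force: [1.3, 0.2, 0.4]
gripper_width: 64.0
```

```bash
python3 - <<'E'
from h import *
import pickle
s,d=wrist();print(s['clock'],s['position'],s['contact_force'],s['gripper_width']);save('w21',d['color']);pickle.dump(d,open('w21.pkl','wb'))
for n in('scene','side'):
    d=arm.get_image(n);pickle.dump(d,open(n+'21.pkl','wb'))
    save(n+'21',cv2.resize(d['color'][130:270,300:440] if n=='scene' else d['color'][170:280,200:330],None,fx=4,fy=4,interpolation=2))
E
```

```text
16.25 [429.62874403  61.08392082 335.00930108] [1.27844174 0.22104572 0.38946706] 63.99342749143075
```

View pics/w21.png

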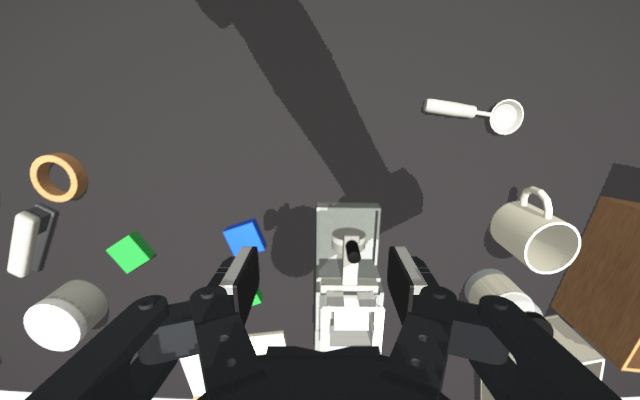

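View pics/side21.png

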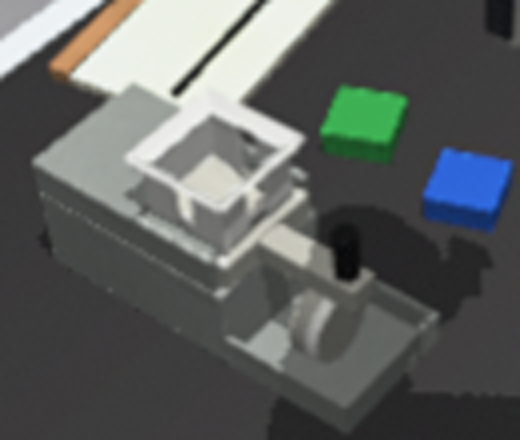

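View pics/scene21.png

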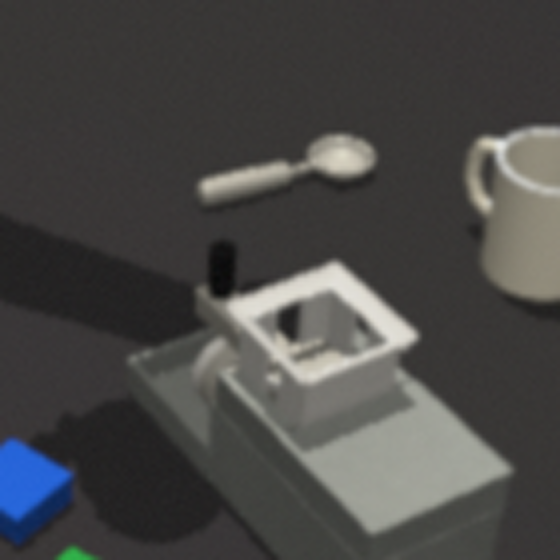

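```bash
python3 - <<'E'
from h import *
import pickle
D0=pickle.load(open('side0.pkl','rb'));S0=pickle.load(open('scene0.pkl','rb'))
D=pickle.load(open('side21.pkl','rb'));S=pickle.load(open('scene21.pkl','rb'))
def kn(d,x0,x1,y0,y1):
    m=(d['color'][y0:y1,x0:x1].max(2)<40);n,l,st,c=cv2.connectedComponentsWithStats(m.astype(np.uint8))
    return [(c[i]+[x0,y0]).round(2) for i in range(1,n) if 30<st[i][4]<300]
print(kn(D0,275,300,222,245),kn(D,275,300,222,245));print(kn(S0,348,362,188,206),kn(S,348,362,188,206))
for u,v in[(253,212),(254,215),(250,214)]: print('sq side',point(D,u,v).round(1))
A=arm.get_image('side');dif=np.abs(A['color'].astype(int)-D['color'])[200:280,250:320].max(2);print((dif>25).sum())
save('t22',cv2.resize(A['color'][205:280,250:325],None,fx=8,fy=8,interpolation=2))
P=np.array([point(A,u,v) for v in range(236,262) for u in range(268,296)]);
for v in range(236,264,3): print(v,[tuple(point(A,u,v).round(0).astype(int)) for u in range(270,294,4)])
E
```

```text
[array([286.16, 232.34])] [array([290.08, 229.95])]
[array([355.07, 196.56])] [array([355.07, 196.39])]
sq side [665.1  92.6 102.9]
sq side [657.4  97.7 100.1]
sq side [665.5 104.  104.2]
2
236 [(np.int64(589), np.int64(116), np.int64(78)), (np.int64(575), np.int64(115), np.int64(86)), (np.int64(566), np.int64(110), np.int64(87)), (np.int64(558), np.int64(104), np.int64(87)), (np.int64(540), np.int64(109), np.int64(103)), (np.int64(594), np.int64(31), np.int64(1))]
239 [(np.int64(613), np.int64(92), np.int64(31)), (np.int64(577), np.int64(115), np.int64(74)), (np.int64(561), np.int64(116), np.int64(84)), (np.int64(551), np.int64(113), np.int64(88)), (np.int64(540), np.int64(110), np.int64(92)), (np.int64(534), np.int64(101), np.int64(88))]
242 [(np.int64(611), np.int64(95), np.int64(23)), (np.int64(610), np.int64(81), np.int64(11)), (np.int64(565), np.int64(114), np.int64(69)), (np.int64(549), np.int64(116), np.int64(81)), (np.int64(540), np.int64(111), np.int64(82)), (np.int64(532), np.int64(104), np.int64(81))]
245 [(np.int64(612), np.int64(95), np.int64(10)), (np.int64(577), np.in
[... 1168 characters left out ...]
np.int64(35)), (np.int64(552), np.int64(117), np.int64(21)), (np.int64(554), np.int64(99), np.int64(3)), (np.int64(544), np.int64(95), np.int64(6))]
260 [(np.int64(582), np.int64(133), np.int64(3)), (np.int64(573), np.int64(127), np.int64(4)), (np.int64(565), np.int64(119), np.int64(2)), (np.int64(553), np.int64(117), np.int64(8)), (np.int64(546), np.int64(109), np.int64(6)), (np.int64(537), np.int64(102), np.int64(5))]
263 [(np.int64(565), np.int64(151), np.int64(20)), (np.int64(552), np.int64(149), np.int64(28)), (np.int64(559), np.int64(127), np.int64(2)), (np.int64(549), np.int64(122), np.int64(4)), (np.int64(540), np.int64(117), np.int64(5)), (np.int64(531), np.int64(111), np.int64(5))]
```

View pics/t22.png

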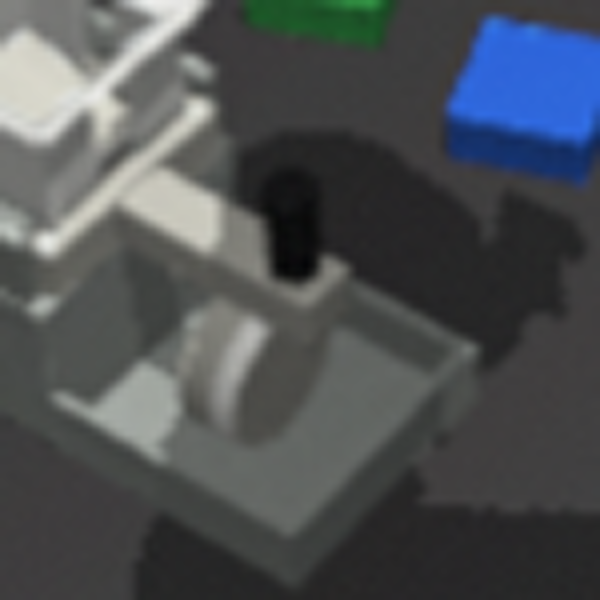

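Emit:
apply_moves(
  plan=[-0.5,0.04,0.01,0,0,-0.5,0.08,0.02,0,0,-0.5,0.12,0.03,0,0,-0.5,0.16,0.044,0,0,-0.5,0.2,0.044,-0.03,0,-0.5,0.22,0.044,-0.06,0,-0.5,0.22,0.044,-0.08,0,-0.5,0.22,0.044,-0.08,0],
)

```text
clock: 17.12
position: [645.1, 105.0, 237.1]
ee_rot: [-0.008, 1.0, -0.002, -0.009]
contact_force: [-0.1, -0.2, -0.6]
gripper_width: 64.1
```

```bash
python3 - <<'E'
from h import *
arm.get_image('scene')
s,d=wrist();print(s['clock'],s['position'],s['contact_force'],s['joint_vel'].round(3));save('w23',d['color'])
import pickle;pickle.dump(d,open('w23.pkl','wb'))
E
```

```text
17.1667 [646.00774755 105.04972387 241.752037  ] [0.49106628 0.94712509 0.39409339] [ 0.007 -0.086  0.074  0.039 -0.015 -0.   ]
```

View pics/w23.png

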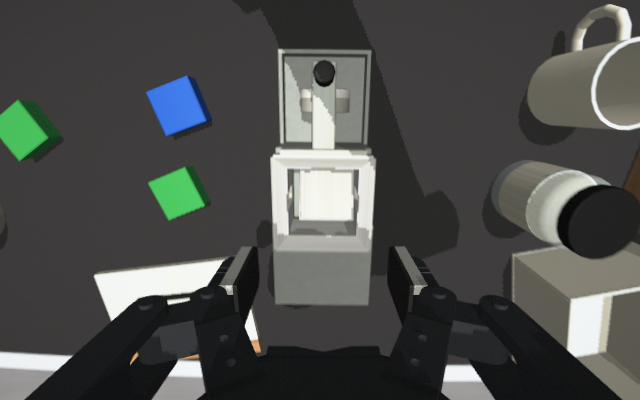

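```bash
python3 - <<'E'
from h import *
import pickle
d=pickle.load(open('w23.pkl','rb'))
print('knob',onplane(d,324,71,125))
for u,v in[(327,195),(310,195),(345,195),(327,178),(327,213)]: print(point(d,u,v).round(1))
print('corners@90',[onplane(d,u,v,90).round(1)[:2] for u,v in[(301,171),(353,170),(354,222),(301,222)]])
print('tray front',onplane(d,325,49,30))
a=arm.get_image('side')['color'].astype(int);b=pickle.load(open('side21.pkl','rb'))['color']
print((np.abs(a-b)[235:262,268:296].max(2)>25).sum())
s=arm.read_state();print(s['clock'],s['contact_force'])
E
```

```text
knob [543.03294673 103.94159705 125.        ]
[651.6 108.8  97.4]
[652.1  92.3  96.7]
[651.4 126.2  97. ]
[635.9 108.5  92.3]
[668.4 109.1 102.1]
corners@90 [array([630. ,  83.1]), array([628.1, 133.6]), array([681.6, 136.9]), array([682.6,  83. ])]
tray front [510.07092736 104.38619306  30.        ]
86
17.2667 [-0.10842941  0.15737948  1.05095803]
```

```bash
python3 - <<'E'
from h import *
import pickle
s,d=wrist();print(s['clock'],s['position'],s['ee_rot'])
pickle.dump(d,open('w24.pkl','wb'));save('w24',cv2.resize(d['color'][40:260,260:390],None,fx=4,fy=2.7*1,interpolation=2) if 0 else cv2.resize(d['color'][140:260,260:390],None,fx=5,fy=5,interpolation=2))
for x in(300,310,327,345,352): print(x,[point(d,x,v)[[0,2]].round(0) for v in range(168,226,6)])
A=arm.get_image('side');save('s24',cv2.resize(A['color'][180:250,220:310],None,fx=8,fy=8,interpolation=2))
B=arm.get_image('scene');save('c24',cv2.resize(B['color'][190:240,345:410],None,fx=10,fy=10,interpolation=2))
hs=d['color'][55:90,310:340].max(2)<45;ys,xs=np.nonzero(hs);print('knob',xs.min()+310,xs.max()+310,ys.min()+55,ys.max()+55)
E
```

```text
17.2667 [647.7268551  105.56633871 248.27787589] [-9.22253319e-03  9.99957317e-01 -5.45293181e-04  1.05309531e-04]
300 [array([632.,  90.]), array([637.,  92.]), array([643.,  93.]), array([649.,  94.]), array([654.,  97.]), array([660.,  98.]), array([665., 101.]), array([671., 102.]), array([678., 101.]), array([678., 117.])]
310 [array([631.,  91.]), array([637.,  92.]), array([642.,  96.]), array([648.,  97.]), array([654.,  98.]), array([660.,  99.]), array([665., 101.]), array([671., 102.]), array([678., 100.]), array([678., 117.])]
327 [array([631.,  91.]), array([637.,  91.]), array([643.,  94.]), array([648.,  95.]), array([654.,  97.]), array([660.,  98.]), array([665., 101.]), array([670., 103.]), array([678.,  99.]), array([679., 114.])]
345 [array([631.,  90.]), array([636.,  92.]), array([642.,  93.]), array([647.,  97.]), array([654.,  97.]), array([659.,  99.]), array([665., 102.]), array([670., 103.]), array([678.,  99.]), array([678., 115.])]
352 [array([630.,  92.]), array([636.,  95.]), array([644.,  86.]), array([650.,  85.]), array([656.,  88.]), array([658., 104.]), array([663., 106.]), array([668., 109.]), array([673., 112.]), array([678., 115.])]
knob 313 333 57 82
```

View pics/w24.png

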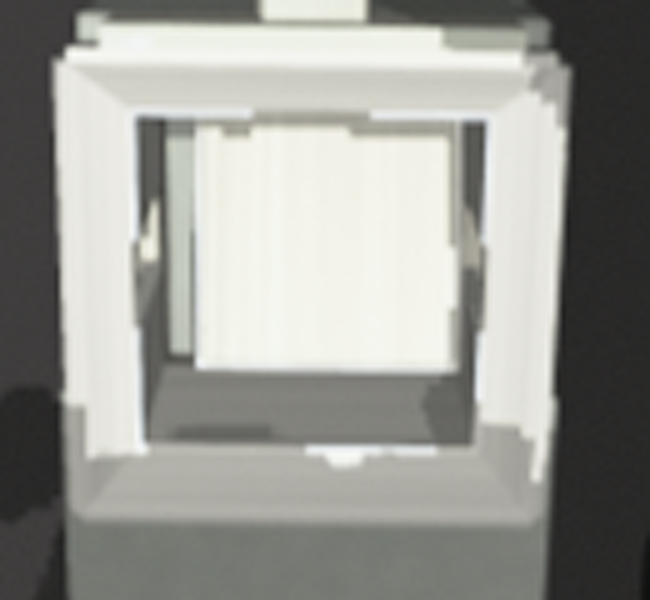

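View pics/s24.png

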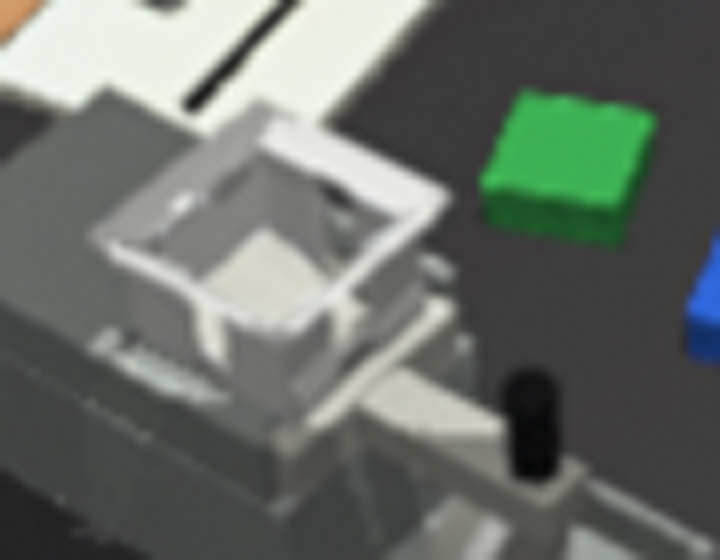

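View pics/c24.png

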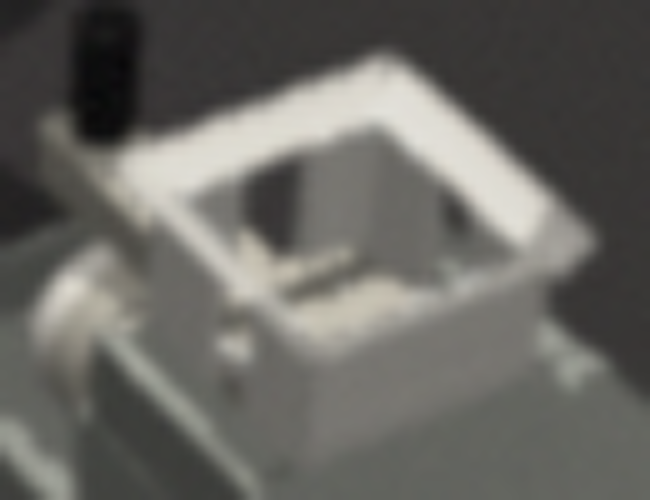

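Emit:
apply_moves(
  plan=[-0.1,-0.035,-0.001,-0.01,0,-0.1,-0.07,-0.002,-0.03,0,-0.1,-0.104,-0.0024,-0.06,0,-0.1,-0.104,-0.0024,-0.085,0,-0.1,-0.104,-0.0024,-0.085,0,-0.1,-0.104,-0.0024,-0.085,0],
)

```text
clock: 17.92
position: [544.0, 103.3, 164.4]
ee_rot: [-0.009, 1.0, -0.0, 0.001]
contact_force: [1.0, 1.0, 0.8]
gripper_width: 46.8
```

```bash
python3 - <<'E'
from h import *
s,d=wrist();print(s['clock'],s['position'],s['gripper_width']);save('w25',d['color']);print(arm.read_state()['position'])
E
```

```text
17.9167 [543.9643671  103.29982376 164.39984556] 46.77208807216747
[545.50216769 103.76202392 165.44390796]
```

View pics/w25.png

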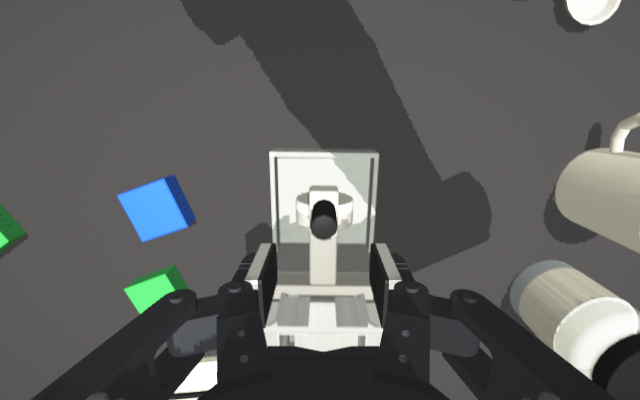

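Emit:
apply_moves(
  plan=[-0.1,-0.0015,-0.0005,-0.03,0,-0.1,-0.0015,-0.0005,-0.055,0,-0.1,-0.0015,-0.0005,-0.0665,0,-0.1,-0.0015,-0.0005,-0.0665,0,-0.1,-0.0015,-0.0005,-0.0665,0],
)

```text
clock: 18.38
position: [544.4, 103.2, 97.9]
ee_rot: [-0.009, 1.0, 0.0, 0.002]
contact_force: [0.6, 0.9, -0.2]
gripper_width: 47.1
```

Emit:
apply_moves(
  plan=[1,0,0,0,0,1,0,0,0,0,1,0,0,0,0,1,0,0,0,0,1,0,0,0,0],
)

```text
clock: 18.8
position: [543.6, 103.5, 98.3]
ee_rot: [-0.009, 1.0, 0.001, 0.002]
contact_force: [-1.5, 2.0, 6.0]
gripper_width: 16.5
```

Emit:
apply_moves(
  plan=[1,-0.004,0,0,0,1,-0.008,0,0,0,1,-0.012,0,0,0,1,-0.012,0,0,0,1,-0.012,0,0,0],
)

```text
clock: 19.22
position: [532.2, 103.5, 98.3]
ee_rot: [-0.009, 1.0, 0.001, 0.003]
contact_force: [3.8, 0.5, 6.7]
gripper_width: 16.0
```

```bash
python3 - <<'E'
from h import *
s=arm.read_state();print(s['clock'],s['position'],s['contact_force'],s['gripper_width'])
A=arm.get_image('side');save('s26',cv2.resize(A['color'][180:250,220:310],None,fx=8,fy=8,interpolation=2))
T=w_from_c(A)
print([point(A,u,v).round(0) for u,v in[(253,211),(253,214),(250,213),(256,213)]])
E
```

```text
19.2167 [532.24987289 103.4689596   98.30604936] [3.77882697 0.51265545 6.71124543] 15.977287871274456
[array([436., 309., 404.]), array([438., 308., 395.]), array([443., 311., 397.]), array([432., 307., 400.])]
```

View pics/s26.png

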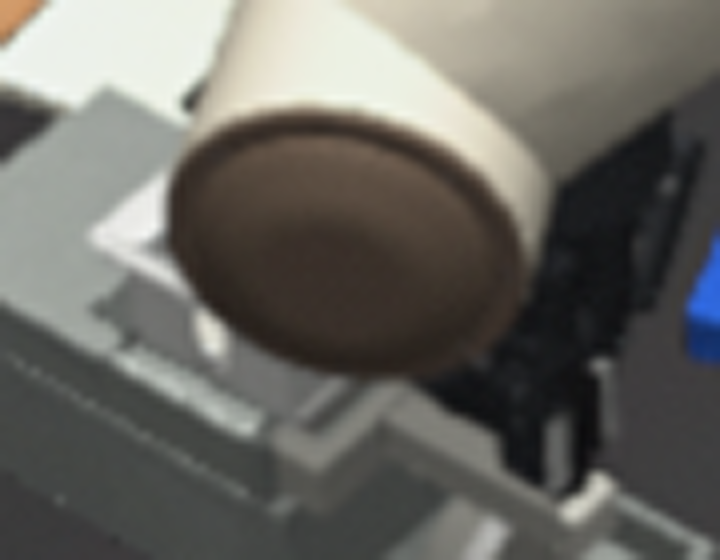

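Emit:
apply_moves(
  plan=[-0.5,0,0,0,0,-0.5,0,0,0,0,-0.5,0,0,0,0,-0.5,0,0,0,0,-0.5,0,0,0,0,-0.5,0,0,0,0,-0.5,0,0,0.03,0,-0.5,0,0,0.07,0],
)

```text
clock: 19.93
position: [527.4, 101.5, 163.3]
ee_rot: [-0.009, 1.0, -0.002, -0.005]
contact_force: [1.6, 0.5, 0.8]
gripper_width: 64.0
```

Emit:
apply_moves(
  plan=[-0.5,0.02,0,0.03,0,-0.5,0.05,0,0.07,0,-0.5,0.08,0,0.08,0,-0.5,0.11,0,0.08,0,-0.5,0.115,0.001,0.08,0,-0.5,0.115,0.001,0.08,0,-0.5,0.115,0.001,0.08,0,-0.5,0.115,0.001,0.08,0],
)

```text
clock: 20.6
position: [643.8, 103.5, 245.6]
ee_rot: [-0.009, 1.0, -0.0, -0.001]
contact_force: [-0.1, -0.4, -0.2]
gripper_width: 64.0
```

```bash
python3 - <<'E'
from h import *
import pickle
s,d=wrist();print(s['clock'],s['position'],s['ee_rot'])
pickle.dump(d,open('w27.pkl','wb'));save('w27',cv2.resize(d['color'][20:260,230:420],None,fx=2.4,fy=2.4,interpolation=2))
for x in(310,327,340): print(x,[point(d,x,v)[[0,2]].round(0) for v in range(162,226,6)])
print('knob',onplane(d,324,71,125))
EE=0
E
```

```text
20.6 [643.82692769 103.49364473 245.64068733] [-8.99571273e-03  9.99958996e-01 -2.83720964e-04 -1.00189373e-03]
310 [array([613., 137.]), array([627.,  88.]), array([633.,  89.]), array([639.,  89.]), array([645.,  88.]), array([652.,  88.]), array([658.,  89.]), array([664.,  89.]), array([670.,  89.]), array([683.,  72.]), array([679., 102.])]
327 [array([613., 136.]), array([627.,  89.]), array([633.,  89.]), array([639.,  88.]), array([645.,  89.]), array([651.,  88.]), array([657.,  90.]), array([663.,  90.]), array([670.,  89.]), array([683.,  71.]), array([678., 102.])]
340 [array([612., 138.]), array([626.,  90.]), array([633.,  88.]), array([638.,  90.]), array([645.,  89.]), array([651.,  88.]), array([657.,  89.]), array([663.,  89.]), array([670.,  88.]), array([683.,  71.]), array([678., 101.])]
knob [541.59566446 102.73134034 125.        ]
```

View pics/w27.png

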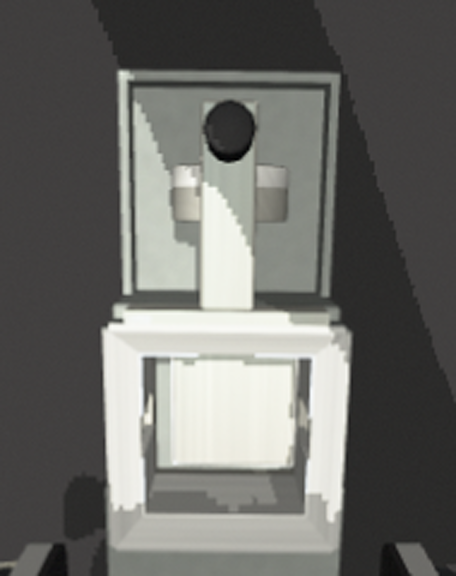

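```bash
python3 - <<'E'
from h import *
import pickle
d=pickle.load(open('w27.pkl','rb'))
print('knob',onplane(d,325.4,73.8,125),'rear pocket/tin corners',[onplane(d,u,v,90)[:2].round(1) for u,v in[(302,170),(353,170),(353,214),(302,214)]])
S=arm.get_image('scene');S0=pickle.load(open('scene0.pkl','rb'))
for q in(S0,S):
    m=(q['color'][186:208,346:364].max(2)<40);ys,xs=np.nonzero(m);print(xs.mean()+346,ys.mean()+186,len(xs))
pickle.dump(S,open('scene27.pkl','wb'));save('scene27',S['color'])
A=arm.get_image('side');save('s27',cv2.resize(A['color'][180:280,220:325],None,fx=6,fy=6,interpolation=2))
s=arm.read_state();print(s['clock'],s['contact_force'],s['joint_vel'].round(3))
E
```

```text
knob [543.66900142 103.88586597 125.        ] rear pocket/tin corners [array([628.9,  82.8]), array([628. , 132.9]), array([673.7, 135. ]), array([674.6,  82.7])]
355.0731707317073 196.5609756097561 82
353.53097345132744 194.4513274336283 113
20.75 [ 0.78603127  0.33504338 -0.42795476] [-0.001  0.001  0.008  0.    -0.     0.   ]
```

View pics/scene27.png

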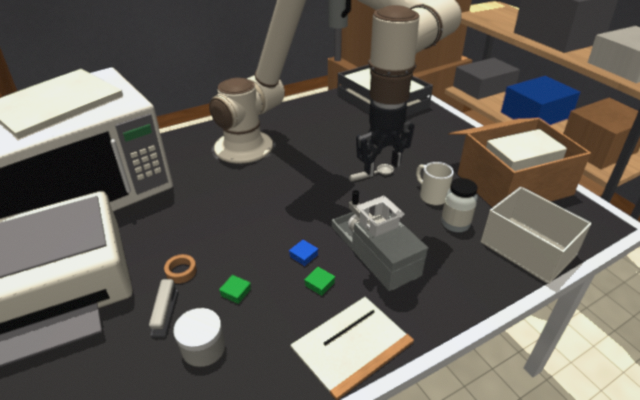

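View pics/s27.png

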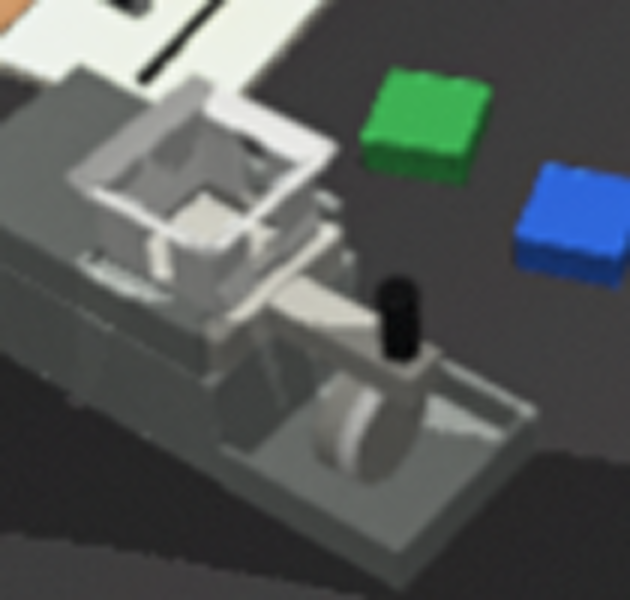

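```bash
python3 -c "
from bench import arm
print(arm.job_done())"
```

```text
the job is handed in; nothing more can be done
None
```

I loaded the round tin and then the square tin into the dispenser. I pulled the knob to its stop (80 mm, with the force rising to 14 N) and let the slide spring back. The job was handed in at about 21 s; no verdict was reported.

- **One problem, mended:** after the slide came home, the square tin sat tilted in the pocket, its rear edge about 14 mm high. I pulled the slide out about 11 mm and released it again, and the tin dropped flat.
- **Square tin:** it lies flat with its top at about 89 mm. That is close to the expected 90 mm, and its centre is within about 5 mm of the shaft's axis.
- **Slide:** the knob measures x ≈ 543.7 mm, the same as at the start, so the slide is home. A cruder check, the dark-pixel centroid in the scene picture, shifted by about 2 pixels; I put that down to shadow.
- **Round tin:** it is inside the tray but standing on its rim, not lying flat. Its centre is roughly 27 mm above the tray floor, under the 45 mm limit. It looked still in two side pictures; a later one differed by 86 pixels there, which I put down to the arm's moved shadow and did not check further.
- **Other things:** they looked unmoved in the last scene picture, though I did not measure them. The gripper is clear of everything.

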